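# Put the bench tools back on their own bases

### The job

After class the three steel bench tools have been left on each other's bases. Put each back on its own: the horn anvil in the middle of the round wooden stump, the flat bench block in the middle of the square rubber pad with its sides square to the pad, and the doming cube down in the well of the punch stand; each base has room for one tool only, and the empty cork mat is free for parking. Set every tool down upright and do not drop it, and leave the wooden ring clamp, the tape roll and the dish where they are.

Things in the scene. Friction and masses are not known exactly. Their poses are not given: they have to be found in the camera images.
- horn_anvil: small steel anvil with a conical horn, loose, 0.6 kg. Origin: centre of the underside of its foot; z up, x towards the horn. Foot 52 (x) by 40 (y) by 10 mm high, a narrow waist, then the upper block, x from -34 to +26 mm, 26 mm wide in y, z from 29 to 50 mm, flat-topped; the horn runs on to x = +66 mm. Best gripped from above across these 26 mm, straight above the origin
- bench_block: flat square steel block, loose, 56 x 56 x 22 mm high, about 0.55 kg. Origin: centre of the underside; z up, x and y along its sides
- doming_cube: steel cube, loose, 44 x 44 x 44 mm, about 0.6 kg, with round hollows of several sizes in its top and sides. Origin: centre of the underside; z up, x and y along its sides
- stump: the horn anvil's base: round wooden stump, fixed, 110 mm in diameter, 40 mm high, flat top. Origin: centre of the underside, z up
- rubber_pad: the bench block's base: square black rubber pad, fixed, 100 x 100 x 25 mm high, flat top. Origin: centre of the underside; z up, x and y along its sides
- punch_stand: the doming cube's base: oblong wooden stand, fixed, x from -45 to +95 mm, 104 mm wide in y, 30 mm high, with a square well for the cube, 70 x 70 mm, whose floor is at 22 mm (so 8 mm deep; the cube fits in it at any yaw), and a row of five ball-headed steel punches standing at x = +76 mm, up to 70 mm high. Origin: on the underside, straight below the centre of the well; z up, x towards the punches
- cork_mat: the free spot: thin square cork mat, fixed, empty at the start, 110 x 110 x 4 mm. Origin: centre of the underside; z up, x and y along its sides
- tape_roll: bystander: roll of paper tape lying flat, loose, 64 mm in diameter, 20 mm high. Origin: centre of the underside
- dish: bystander: shallow metal dish with rings in it, loose, 60 (x) x 80 (y) x 14 mm. Origin: centre of the underside
- ring_clamp: bystander: wooden ring clamp (two long half-round jaws in a brass band, a wedge between them), loose, lying flat, 130 (y) x 26 (x) x 20 mm. Origin: centre of the underside
Not all that is in view belongs to the job. There is more than one size of the horn_anvil; the one meant has the size given above. Leave any blue or red look-alike of the bench_block alone.

How it is judged:
By the outcome, as a careful person would: the job done as asked, in the order asked, and still so for the second after the job is handed in, with the robot touching nothing.
It also fails if it takes over 115 s, if anything falls off the work surface, if the arm or the gripper's body presses on something with over 40 N, if the wrist force passes 120 N, or if a joint passes its speed limit or range.

### The arm

A 6-joint arm with a two-finger parallel gripper is mounted at the origin on the work surface. World frame = base frame: x ahead of the robot, y to its left, z up, the work surface at z = 0. Lengths are in m, angles in rad, forces in N, time in s.
With the tool pointing down it reaches from about 0.3 to 0.775 m from the base axis. Payload 14.6 kg.
Tool frame: the origin (TCP) lies between the finger pads; the fingertips stand 11 mm ahead of it and the grasp point (between the pads) lies 8 mm behind it (ctrl.nose_length is the distance from the TCP to the fingertips, in m); z points along the fingers, x is the direction in which the jaws open and shut, and the axes are right-handed (so a half turn about z gives the same grasp; the last joint's range is limited). The gripper opens to 94 mm and grips with 3 to 60 N. Pads are 16 mm wide; open, the fingers measure 119 mm over their backs; the gripper's body (75 mm by 177 mm) begins 78 mm behind the grasp point.
Start: joints at [-1.385, 0.3, 1.521, -0, 1.321, -0.067], TCP at [0.138, -0.533, 0.216] pointing down, gripper open.
Joint ranges: [-3.03, 3.03], [-0.79, 2.21], [0.23, 2.52], [-1.04, 4.18], [0, 3.07], [-2.55, 2.55]. Speed limits (rad/s): [2.22, 2.22, 2.57, 3.14, 3.14, 3.14].

### API

Orientations are given as [roll, pitch, yaw] about the fixed x, y, z axes, in that order (R = Rz(yaw) Ry(pitch) Rx(roll)).
In Python, from station import ctrl gives the robot as it stands.
- The arm moves only by the tool jog_arm, never from a script. Its argument "increments" is a list of rows, each an object with "delta_pos": the shift along the world's x, y, z in units of 0.25 m (1.0 is 0.25 m), a list of three; "dr": the turn, a rotation vector about the world's x, y, z in units of 0.5 rad (1.0 is 0.5 rad), a list of three. A call has 1 to 20 rows; each row is the pose to reach, as a shift and turn from the pose commanded when the call began; what a row does not reach only later rows make up. A row lasts 1/10 s, in which the tool goes at most 50 mm and 8.59 degrees, less where a joint would pass 70% of its speed; a pose out of reach is approached as far as the arm can. A call with a number of a shift or a turn outside -1 to 1 is refused whole. A call with a gripper value outside its range is refused whole. "fingers" is the gripper's target within -1 to 1 (shut at 1, half-way at 0, fully open at -1), set as the call begins (left out, the last holds). The fingers move at their own pace and stop on an object; "squeeze" is the grip in N (left out, the last holds). Time passes only in rows, so rows that repeat a pose let the fingers close. It gives the time, the measured TCP pose, the force and the opening at its end, in the units of the state.
- ctrl.get_obs(): the state, without advancing time (a new reading comes with each control period).
- ctrl.camera(name): name is "scene" or "top" or "wrist"; returns the picture (400x640x3 uint8, red, green, blue); there is no depth.
- ctrl.camera_info(name): a dict with "vertical_fov" (degrees; the focal length in pixels is half the picture's height over the tangent of half this angle, whatever the lens; pixels are square), "cx", "cy" (the principal point, pixels), "rvec" (rotation vector, rad) and "tvec" (3), from world to camera coordinates, as OpenCV has them. Camera axes: x right, y down, z forward; pixel columns grow to the right and rows downward; lengths in m; the calibration is good to about 2 mm. The wrist camera is an equidistant fisheye: a pixel r from the principal point sees the ray r / f radians off the axis. A picture is of the moment at which its call begins: read the wrist's pose just before it. camera_info takes no time and is no camera call; for the wrist camera it gives the pose at the moment of the call.
- ctrl.hand_in(): hands the job in, once; it reports no verdict.
The state is a dict: "time_s": time; "qpos": joint angles; "joint_vel": joint speeds; "tau": joint torques, N m; "ee_pos": TCP position; "eef_rot": TCP orientation; "force": force on the tool from outside, world axes, zero at the start; "moment": the same for the moment, N m; "grip_width": finger opening in m.
Only numpy, scipy, OpenCV 4.12 (cv2) and the standard library are available. Lean on these libraries where they do the work, as an engineer would, in place of code of your own. Each camera call takes 0.05 s, during which the arm holds its last target. There are 200 camera calls.

## Working session

There is one attempt and no reset: what is moved stays moved. The work goes in short steps, Python scripts to look and compute and a tool call to move; the robot and the scene stay as the last step left them, time stands still between calls to the robot, and variables do not carry over. Pictures are saved under pics/ and viewed, about 12 in all and at most 16, crops included, and the job is handed in when it is done.

Besides the shell and the picture viewer there is one more tool, called after "Call:" as name(argument=value, ...), one argument or row to a line, values as JSON. jog_arm: Moves the arm, as the interface text tells. Its arguments: {"type":"object","properties":{"increments":{"type":"array"},"fingers":{"type":"number"},"squeeze":{"type":"number"}},"required":["increments"]}

```bash
ls; mkdir -p pics; cat > h.py <<'E'
import numpy as np, cv2
from station import ctrl
def snap(n,f):
    im=ctrl.camera(n); cv2.imwrite(f'pics/{f}.png',im[:,:,::-1]); return im
def cam(n):
    i=ctrl.camera_info(n); R=cv2.Rodrigues(np.array(i['rvec'],float))[0]; t=np.array(i['tvec'],float)
    return 200/np.tan(np.radians(i['vertical_fov'])/2),i['cx'],i['cy'],R,t
def w(n,px,z,c=None):
    f,cx,cy,R,t=c or cam(n); px=np.atleast_2d(np.array(px,float)); d=(px-[cx,cy])/f
    if n=='wrist':
        r=np.linalg.norm(d,axis=1,keepdims=True)+1e-12; d=np.hstack([d/r*np.sin(r),np.cos(r)])
    else: d=np.hstack([d,np.ones((len(d),1))])
    d=d@R; o=-R.T@t; return o+d*((z-o[2])/d[:,2:])
E
python3 - <<'E'
from h import *
for n in('top','scene'): 
    im=snap(n,n+'0'); f,cx,cy,R,t=cam(n); print(n,f,cx,cy,-R.T@t)
    cv2.imwrite(f'pics/{n}0b.png',cv2.resize(im,(800,500),interpolation=3)[:,:,::-1])
print(ctrl.get_obs())
E
```

```text
pics
top 394.2634406986992 321.64799973977836 200.74210089110855 [ 0.36882242 -0.06100288  0.83433871]
scene 510.3879574981189 313.48980565650106 189.12140365806817 [ 1.41115576 -0.13385759  1.09940373]
{'time_s': 0.1, 'qpos': array([-1.38462910e+00,  3.00452293e-01,  1.52152629e+00,  3.39424864e-05,
        1.32068473e+00, -6.66178000e-02]), 'joint_vel': array([ 2.26072559e-04, -1.44931981e-03, -1.87829612e-03,  2.44651526e-05,
       -4.09828871e-04, -5.28843515e-04]), 'tau': array([ 1.45580070e-03, -5.32646549e+01, -3.53282619e+01,  7.10033672e-02,
        2.34873604e-02, -6.36949471e-05]), 'ee_pos': array([ 0.13751032, -0.53230183,  0.21591981]), 'eef_rot': array([-3.14148858e+00,  1.06610130e-03, -1.31801966e+00]), 'force': array([-0.21642639,  0.28137358,  0.07961009]), 'moment': array([-0.00993447,  0.05291297, -0.00528221]), 'grip_width': 0.09391180722776722}
```

View pics/top0b.png

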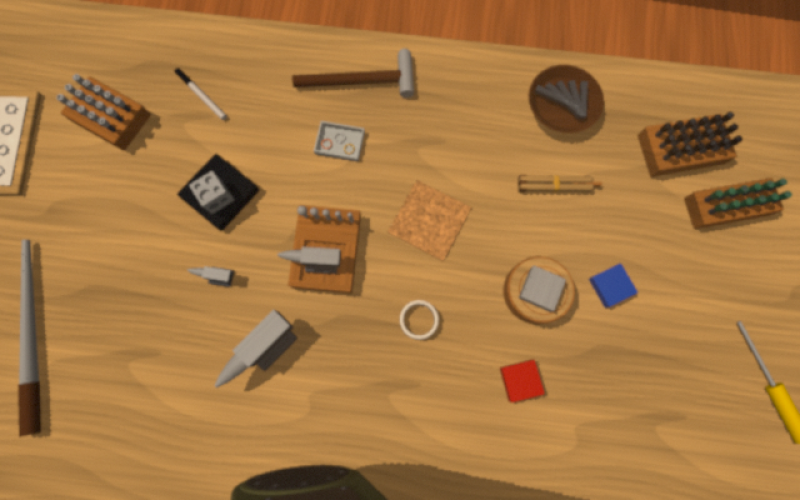

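View pics/scene0b.png

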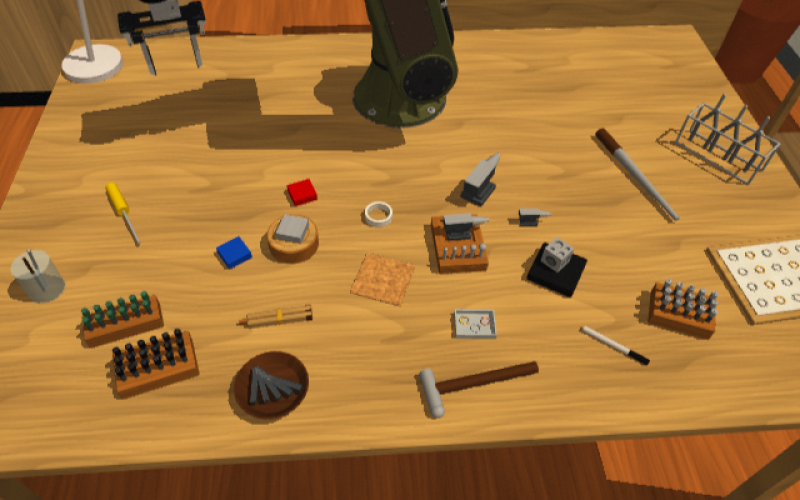

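The top view shows three anvils, at view pixels (212,275) small, (318,257) on the stand and (257,350) large. I'll measure their lengths and check them in an enlarged crop.

```bash
python3 - <<'E'
from h import *
im=cv2.imread('pics/top0.png'); hsv=cv2.cvtColor(im,cv2.COLOR_BGR2HSV)
x0,y0,x1,y1=135,115,480,315
cv2.imwrite('pics/crop1.png',cv2.resize(im[y0:y1,x0:x1],None,fx=2.3,fy=2.3,interpolation=cv2.INTER_CUBIC))
for nm,p in dict(cube=(168,152),anv=(256,205),small=(175,220),big=(205,278),block=(434,231),pad=(190,155),stump=(410,240),cork=(344,175),stand=(285,220),wood=(350,230)).items(): print(nm,hsv[p[1],p[0]])
g=((hsv[...,1]<60)&(hsv[...,2]>70)).astype(np.uint8)
for nm,m,z in(('grey',g,.05),('black',(hsv[...,2]<45).astype(np.uint8),.025)):
    for c in cv2.findContours(m,0,1)[0]:
        a=cv2.contourArea(c)
        if a<60: continue
        (cx,cy),(ww,hh),an=cv2.minAreaRect(c)
        b=cv2.boxPoints(((cx,cy),(ww,hh),an)); W=w('top',b,z)
        print(nm,round(a),np.round((cx,cy),1),'world',np.round(w('top',[cx,cy],z)[0,:2],4),'sides',np.round([np.linalg.norm(W[0]-W[1]),np.linalg.norm(W[1]-W[2])],4))
E
```

```text
cube [ 16  38 161]
anv [ 16  41 162]
small [ 16  36 169]
big [ 17  42 170]
block [ 17  45 163]
pad [ 0 44 23]
stump [ 16 163 181]
cork [ 14 162 189]
stand [ 16 152 119]
wood [ 16 154 187]
grey 74 [604.5 282.7] world [ 0.4442 -0.6095] sides [0.0049 0.102 ]
grey 1049 [199. 281.] world [0.3558 0.1764] sides [0.1403 0.0372]
grey 713 [433.9 230.5] world [ 0.5083 -0.2731] sides [0.0561 0.0568]
grey 210 [167.8 218.3] world [0.4706 0.2616] sides [0.02   0.0654]
grey 424 [247.5 204.6] world [0.5172 0.1065] sides [0.0264 0.0962]
grey 880 [ 21.5 249.5] world [0.3753 0.5365] sides [0.0224 0.2263]
grey 504 [166.1 151.2] world [0.6104 0.2937] sides [0.049  0.0544]
grey 817 [271.1 112.5] world [0.7227 0.0878] sides [0.0583 0.0773]
grey 358 [  9.5 106.5] world [0.6708 0.648 ] sides [0.0414 0.125 ]
grey 90 [61.1 85.3] world [0.7324 0.5509] sides [0.0101 0.08  ]
grey 117 [72.  80.1] world [0.7475 0.5306] sides [0.0103 0.1044]
grey 398 [449.   78.5] world [ 0.8479 -0.2877] sides [0.0652 0.084 ]
grey 79 [164.8  79.3] world [0.7732 0.3299] sides [0.0047 0.095 ]
grey 120 [78.3 72. ] world [0.7682 0.5218] sides [0.0111 0.1061]
grey 250 [323.9  56.6] world [ 0.869  -0.0094] sides [0.0205 0.0824]
black 606 [241.6 381.5] world [0.1797 0.0688] sides [0.1386 0.0259]
black 90 [ 29. 325.] world [0.2333 0.4996] sides [0.0079 0.0723]
black 1094 [174.7 153.2] world [0.6158 0.2855] sides [0.0966 0.106 ]
```

View pics/crop1.png

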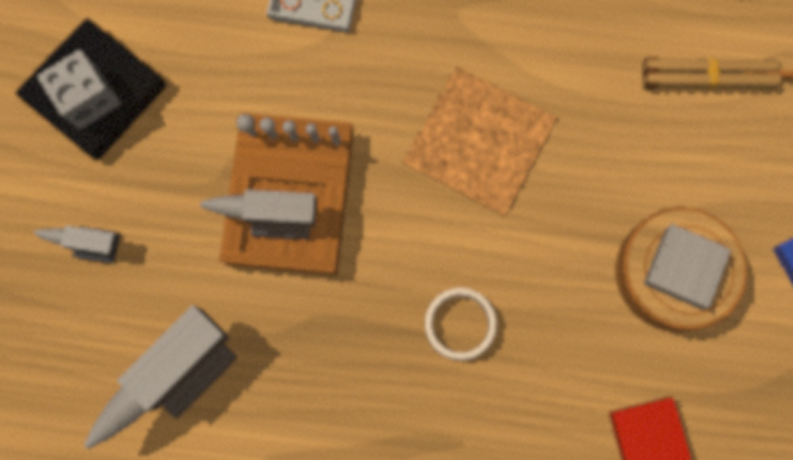

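The crop shows the stand's anvil is 0.096 m long and 26 mm wide. That matches the description of 100 × 26 mm. The small one is 65 mm long and the big one 140 mm. The grey block on the round stump, crop (690,267), is the bench block. I'll free the stump first by parking the block on the cork, so I'm moving towards it.

Call:
jog_arm(
  increments=[
    {"delta_pos": [0.6, 0.5, 0.3], "dr": [0, 0, 0]},
    {"delta_pos": [0.6, 0.5, 0.3], "dr": [0, 0, 0]},
    {"delta_pos": [0.6, 0.5, 0.3], "dr": [0, 0, 0]},
    {"delta_pos": [0.6, 0.5, 0.3], "dr": [0, 0, 0]},
    {"delta_pos": [0.6, 0.5, 0.3], "dr": [0, 0, 0]},
  ],
  fingers=-1,
  squeeze=40,
)

```text
time_s: 0.6
ee_pos: [0.2904, -0.4054, 0.2935]
eef_rot: [-3.14, -0.003, -1.314]
force: [-0.6, -1.0, 0.4]
grip_width: 0.0939
```

Call:
jog_arm(
  increments=[
    {"delta_pos": [0.75, 0.5, 0.1], "dr": [0, 0, 0]},
    {"delta_pos": [0.75, 0.5, 0.1], "dr": [0, 0, 0]},
    {"delta_pos": [0.75, 0.5, 0.1], "dr": [0, 0, 0]},
    {"delta_pos": [0.75, 0.5, 0.1], "dr": [0, 0, 0]},
    {"delta_pos": [0.75, 0.5, 0.1], "dr": [0, 0, 0]},
    {"delta_pos": [0.75, 0.5, 0.1], "dr": [0, 0, 0]},
    {"delta_pos": [0.75, 0.5, 0.1], "dr": [0, 0, 0]},
    {"delta_pos": [0.75, 0.5, 0.1], "dr": [0, 0, 0]},
  ],
)

```text
time_s: 1.4
ee_pos: [0.4742, -0.2834, 0.3161]
eef_rot: [3.141, 0.0, -1.319]
force: [-0.5, 0.2, 0.5]
grip_width: 0.0945
```

```bash
python3 - <<'E'
from h import *
c=cam('wrist'); im=snap('wrist','w1'); print(c, 'campos',-c[3].T@c[4]); o=ctrl.get_obs(); print(o['ee_pos'],o['eef_rot'],o['time_s'],o['force'])
E
```

```text
(np.float64(309.70691628693146), 324.3421706880904, 197.68817057729032, array([[ 2.47985123e-01, -9.68763810e-01, -2.44220135e-04],
       [-9.28416199e-01, -2.37728882e-01,  2.85531680e-01],
       [-2.76670816e-01, -7.05808708e-02, -9.58369240e-01]]), array([-0.39021714,  0.31388891,  0.59898275])) campos [ 0.55390864 -0.26113106  0.48432612]
[ 0.47415473 -0.28342144  0.31623419] [ 3.14122412e+00  2.00590999e-04 -1.31951557e+00] 1.45 [0.08948726 0.62980076 0.10563178]
```

View pics/w1.png

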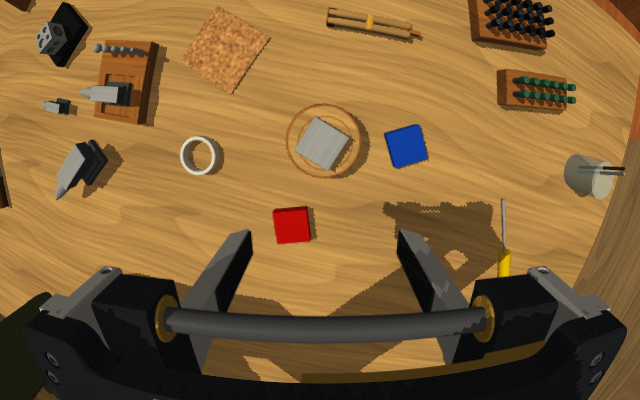

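The wrist view shows the block at (323,143) on the stump (ring centre about (325,141)). The cork corners are near (221,8), (270,40), (232,93), (182,62).

```bash
cat >> h.py <<'E'
def grey(im,near,smax=60,vmin=70):
    hsv=cv2.cvtColor(im,cv2.COLOR_BGR2HSV); m=((hsv[...,1]<smax)&(hsv[...,2]>vmin)).astype(np.uint8)
    m=cv2.morphologyEx(m,cv2.MORPH_OPEN,np.ones((3,3)))
    cs=[c for c in cv2.findContours(m,0,1)[0] if cv2.contourArea(c)>60]
    return min(cs,key=lambda c:-cv2.pointPolygonTest(c,near,True))
def rect(n,c,z,cm=None):
    P=w(n,c.reshape(-1,2),z,cm)[:,:2]; (x,y),s,a=cv2.minAreaRect((P*1000).astype(np.float32)); return np.array([x,y])/1000,s,a
E
cat > w1.py <<'E'
import numpy as np
E
python3 - <<'E'
from h import *
im=cv2.imread('pics/w1.png'); cm=cam('wrist')
print(rect('wrist',grey(im,(323,143)),.062,cm))
t=cv2.imread('pics/top0.png'); print(rect('top',grey(t,(434,230)),.062))
ck=np.array([(221,8),(270,40),(232,93),(182,62)]); print('cork',rect('wrist',ck,.004,cm))
ck=(np.array([(458,67),(557,120),(507,214),(404,160)])+.5)/2.3-.5+[135,115]; print('cork top',rect('top',ck,.004))
# stump hue profile
hsv=cv2.cvtColor(im,cv2.COLOR_BGR2HSV)
print(hsv[141,276:300].tolist()); print(hsv[141,350:376].tolist())
E
```

```text
(array([ 0.50595673, -0.26923245]), (55.134029388427734, 55.579307556152344), 72.4544448852539)
(array([ 0.50641248, -0.26962238]), (55.38224411010742, 54.843631744384766), 72.5843505859375)
cork (array([ 0.61029321, -0.084325  ]), (105.59429168701172, 108.27780151367188), 66.65727233886719)
cork top (array([ 0.61502258, -0.08366907]), (109.75456237792969, 106.67284393310547), 67.6287612915039)
[[18, 155, 194], [18, 155, 198], [18, 157, 200], [18, 152, 203], [18, 154, 202], [18, 153, 202], [18, 154, 202], [18, 155, 201], [18, 154, 199], [17, 158, 191], [15, 193, 168], [14, 192, 163], [16, 166, 186], [18, 155, 198], [18, 154, 199], [18, 153, 198], [18, 154, 195], [18, 154, 195], [18, 154, 194], [18, 155, 192], [17, 159, 189], [16, 173, 175], [15, 187, 165], [16, 68, 166]]
[[16, 155, 105], [15, 167, 98], [15, 174, 117], [18, 158, 181], [18, 156, 119], [18, 157, 172], [18, 155, 193], [18, 154, 191], [17, 161, 188], [14, 194, 172], [14, 194, 143], [16, 171, 112], [17, 153, 100], [17, 153, 100], [17, 155, 102], [17, 158, 103], [17, 155, 107], [17, 160, 107], [17, 156, 106], [17, 159, 120], [17, 159, 156], [18, 154, 199], [17, 155, 201], [18, 156, 196], [18, 158, 192], [18, 154, 195]]
```

Call:
jog_arm(
  increments=[
    {"delta_pos": [0.127, 0.056, -0.78], "dr": [0, 0, -1.0]},
    {"delta_pos": [0.127, 0.056, -0.78], "dr": [0, 0, -1.0]},
    {"delta_pos": [0.127, 0.056, -0.78], "dr": [0, 0, -1.0]},
    {"delta_pos": [0.127, 0.056, -0.78], "dr": [0, 0, -1.0]},
    {"delta_pos": [0.127, 0.056, -0.78], "dr": [0, 0, -1.0]},
    {"delta_pos": [0.127, 0.056, -0.78], "dr": [0, 0, -1.0]},
    {"delta_pos": [0.127, 0.056, -0.78], "dr": [0, 0, -1.0]},
  ],
)

```text
time_s: 2.15
ee_pos: [0.5074, -0.2697, 0.1246]
eef_rot: [-3.138, -0.001, -1.817]
force: [0.1, 0.3, 0.5]
grip_width: 0.094
```

Call:
jog_arm(
  increments=[
    {"delta_pos": [0, 0, 0], "dr": [0, 0, -0.114]},
    {"delta_pos": [0, 0, 0], "dr": [0, 0, -0.114]},
    {"delta_pos": [0, 0, 0], "dr": [0, 0, -0.114]},
    {"delta_pos": [0, 0, 0], "dr": [0, 0, -0.114]},
  ],
)

```text
time_s: 2.55
ee_pos: [0.507, -0.2688, 0.1224]
eef_rot: [-3.14, -0.0, -1.874]
force: [0.7, -1.0, 0.2]
grip_width: 0.0938
```

```bash
python3 - <<'E'
from h import *
c=cam('wrist'); im=snap('wrist','w2')[:,:,::-1].copy(); o=ctrl.get_obs(); print(o['ee_pos'],np.degrees(o['eef_rot']),o['time_s'])
f,cx,cy,R,t=c
try: print(rect('wrist',grey(im,(320,200)),.062,c))
except Exception as e: print(e)
E
```

```text
[ 0.50691535 -0.26868097  0.12211275] [-1.79949969e+02 -1.38262902e-02 -1.07366298e+02] 2.6
(array([ 0.5082399 , -0.26979755]), (54.810176849365234, 57.569786071777344), 72.52381896972656)
```

View pics/w2.png

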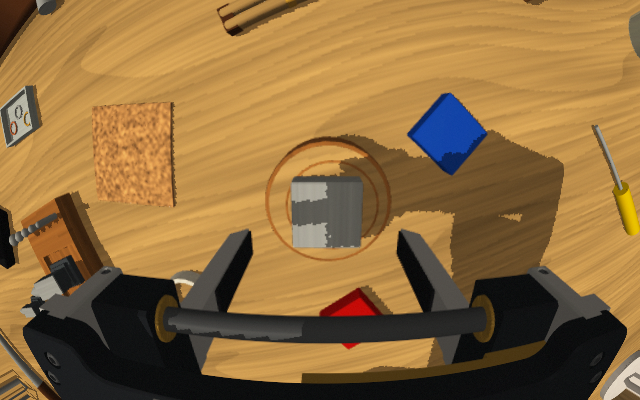

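The block sits square between the fingers at (326,213). The stump rim spans (266..391, 137..260). I'll descend and close.

Call:
jog_arm(
  increments=[
    {"delta_pos": [-0.002, -0.003, -0.15], "dr": [0, 0, 0]},
    {"delta_pos": [-0.002, -0.003, -0.25], "dr": [0, 0, 0]},
    {"delta_pos": [-0.002, -0.003, -0.27], "dr": [0, 0, 0]},
    {"delta_pos": [-0.002, -0.003, -0.27], "dr": [0, 0, 0]},
    {"delta_pos": [-0.002, -0.003, -0.27], "dr": [0, 0, 0]},
  ],
)

```text
time_s: 3.1
ee_pos: [0.507, -0.2697, 0.0554]
eef_rot: [-3.14, -0.0, -1.875]
force: [-0.5, -0.7, 1.1]
grip_width: 0.0941
```

Call:
jog_arm(
  increments=[
    {"delta_pos": [0, 0, 0], "dr": [0, 0, 0]},
    {"delta_pos": [0, 0, 0], "dr": [0, 0, 0]},
    {"delta_pos": [0, 0, 0], "dr": [0, 0, 0]},
    {"delta_pos": [0, 0, 0], "dr": [0, 0, 0]},
    {"delta_pos": [0, 0, 0], "dr": [0, 0, 0]},
    {"delta_pos": [0, 0, 0], "dr": [0, 0, 0]},
    {"delta_pos": [0, 0, 0], "dr": [0, 0, 0]},
    {"delta_pos": [0, 0, 0], "dr": [0, 0, 0]},
  ],
  fingers=1,
  squeeze=40,
)

```text
time_s: 3.9
ee_pos: [0.5063, -0.2694, 0.0541]
eef_rot: [-3.141, -0.0, -1.875]
force: [-1.7, -1.5, 1.1]
grip_width: 0.0554
```

```bash
python3 - <<'E'
from h import *
o=ctrl.get_obs(); print(o['ee_pos'],np.degrees(o['eef_rot']),o['time_s'],o['grip_width'],o['force'])
E
```

```text
[ 0.50631425 -0.2693695   0.05405298] [-1.79992956e+02 -9.36073500e-03 -1.07429294e+02] 3.9 0.055390589278679396 [-1.70119121 -1.4522053   1.09309156]
```

Call:
jog_arm(
  increments=[
    {"delta_pos": [0, 0, 0.15], "dr": [0, 0, 0]},
    {"delta_pos": [0, 0, 0.3], "dr": [0, 0, 0]},
    {"delta_pos": [0.1, 0.17, 0.3], "dr": [0, 0, 0]},
    {"delta_pos": [0.19, 0.33, 0.3], "dr": [0, 0, 0]},
    {"delta_pos": [0.28, 0.49, 0.3], "dr": [0, 0, 0]},
    {"delta_pos": [0.36, 0.63, 0.3], "dr": [0, 0, 0]},
    {"delta_pos": [0.428, 0.742, 0.3], "dr": [0, 0, 0]},
    {"delta_pos": [0.428, 0.742, 0.3], "dr": [0, 0, 0]},
    {"delta_pos": [0.428, 0.742, 0.2], "dr": [0, 0, 0]},
    {"delta_pos": [0.428, 0.742, 0.08], "dr": [0, 0, 0]},
    {"delta_pos": [0.428, 0.742, -0.02], "dr": [0, 0, 0]},
    {"delta_pos": [0.428, 0.742, -0.1], "dr": [0, 0, 0]},
    {"delta_pos": [0.428, 0.742, -0.12], "dr": [0, 0, 0]},
    {"delta_pos": [0.428, 0.742, -0.12], "dr": [0, 0, 0]},
  ],
)

```text
time_s: 5.3
ee_pos: [0.6127, -0.0839, 0.0232]
eef_rot: [3.14, -0.0, -1.875]
force: [0.2, 0.3, -4.6]
grip_width: 0.0555
```

```bash
python3 - <<'E'
from h import *
c=cam('wrist'); im=snap('wrist','w3'); np.save('w3.npy',np.array([c[0],c[1],c[2],*c[3].ravel(),*c[4]])); o=ctrl.get_obs(); print(o['ee_pos'],np.degrees(o['eef_rot']),o['time_s'],o['grip_width'],o['force'])
E
```

```text
[ 0.61335732 -0.08396144  0.02432182] [ 1.79997464e+02  1.43307235e-03 -1.07442567e+02] 5.35 0.05549092971015943 [-0.07307187  0.18419106 -4.19053195]
```

View pics/w3.png

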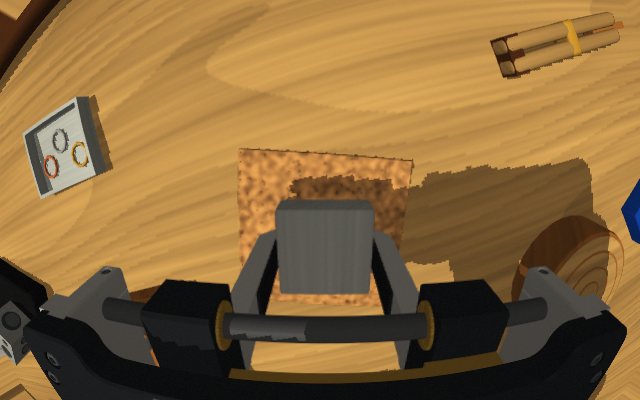

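The block is held level and over the cork. I'll lower the last 6 mm.

Call:
jog_arm(
  increments=[
    {"delta_pos": [0, 0, -0.012], "dr": [0, 0, 0]},
    {"delta_pos": [0, 0, -0.02], "dr": [0, 0, 0]},
    {"delta_pos": [0, 0, -0.024], "dr": [0, 0, 0]},
    {"delta_pos": [0, 0, -0.024], "dr": [0, 0, 0]},
  ],
)

```text
time_s: 5.75
ee_pos: [0.6134, -0.0838, 0.0181]
eef_rot: [-3.141, 0.0, -1.875]
force: [-0.4, -0.3, -4.6]
grip_width: 0.0557
```

Call:
jog_arm(
  increments=[
    {"delta_pos": [0, 0, -0.004], "dr": [0, 0, 0]},
    {"delta_pos": [0, 0, -0.006], "dr": [0, 0, 0]},
    {"delta_pos": [0, 0, -0.006], "dr": [0, 0, 0]},
  ],
)

```text
time_s: 6.05
ee_pos: [0.6135, -0.0838, 0.018]
eef_rot: [-3.141, -0.0, -1.875]
force: [-8.5, 1.4, 11.7]
grip_width: 0.055
```

Contact. I'll release, then lift, staying level with a direct way to the stand.

Call:
jog_arm(
  increments=[
    {"delta_pos": [0, 0, 0], "dr": [0, 0, 0]},
    {"delta_pos": [0, 0, 0], "dr": [0, 0, 0]},
    {"delta_pos": [0, 0, 0], "dr": [0, 0, 0]},
    {"delta_pos": [0, 0, 0], "dr": [0, 0, 0]},
    {"delta_pos": [0, 0, 0], "dr": [0, 0, 0]},
    {"delta_pos": [0, 0, 0.1], "dr": [0, 0, 0]},
    {"delta_pos": [0, 0, 0.3], "dr": [0, 0, 0]},
    {"delta_pos": [0, 0, 0.5], "dr": [0, 0, 0]},
    {"delta_pos": [0, 0, 0.7], "dr": [0, 0, 0]},
    {"delta_pos": [-0.2, 0.2, 0.9], "dr": [0, 0, 0.3]},
    {"delta_pos": [-0.3, 0.4, 1], "dr": [0, 0, 0.6]},
    {"delta_pos": [-0.4, 0.6, 1], "dr": [0, 0, 0.9]},
    {"delta_pos": [-0.56, 0.7, 1], "dr": [0, 0, 1]},
    {"delta_pos": [-0.56, 0.7, 1], "dr": [0, 0, 1]},
    {"delta_pos": [-0.56, 0.7, 1], "dr": [0, 0, 1]},
    {"delta_pos": [-0.56, 0.7, 1], "dr": [0, 0, 1]},
  ],
  fingers=-1,
)

```text
time_s: 7.65
ee_pos: [0.4733, 0.0916, 0.2669]
eef_rot: [-3.14, -0.0, -1.374]
force: [-0.2, 0.3, 0.2]
grip_width: 0.0941
```

```bash
python3 - <<'E'
from h import *
c=cam('wrist'); im=snap('wrist','w4'); np.save('w4.npy',np.array([c[0],c[1],c[2],*c[3].ravel(),*c[4]])); o=ctrl.get_obs(); print(o['ee_pos'],np.degrees(o['eef_rot']),o['time_s'],o['grip_width'],o['force'])
im=cv2.imread('pics/w4.png'); cv2.imwrite('pics/w4c.png',cv2.resize(im[:230,60:460],None,fx=2,fy=2,interpolation=cv2.INTER_CUBIC))
E
```

```text
[0.47366861 0.09098315 0.26650212] [-1.79978512e+02 -1.01348892e-02 -7.87749783e+01] 7.7 0.09421634058584963 [ 0.60659831  0.67785715 -0.12580043]
```

View pics/w4c.png

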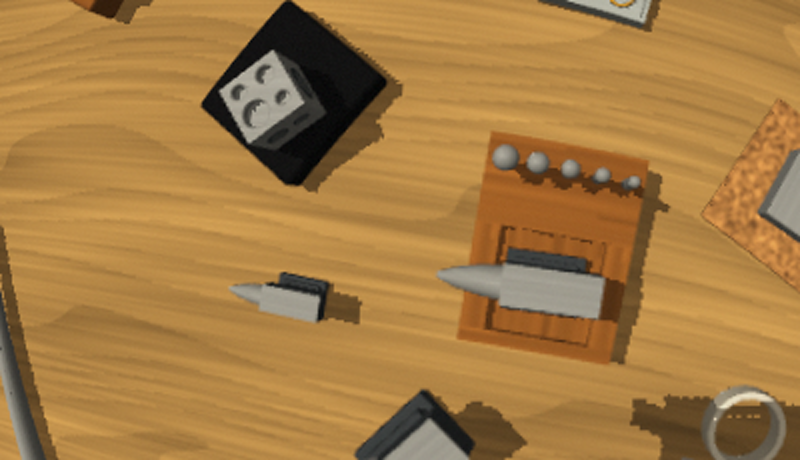

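The crop shows the anvil block corners at about (503,263), (606,277), (601,318), (498,308), with the horn tip at (438,274). The cube is on the pad, and the well corners and stand edges are visible.

```bash
cat >> h.py <<'E'
def cmload(f): a=np.load(f); return a[0],a[1],a[2],a[3:12].reshape(3,3),a[12:]
E
python3 - <<'E'
from h import *
c=cmload('w4.npy'); im=cv2.imread('pics/w4.png')
print('cam',-c[3].T@c[4])
N=lambda p:(np.array(p,float)+.5)/2-.5+[60,0]
def show(n,p,z):
    P=w('wrist',N(p),z,c)[:,:2]; d=np.diff(np.vstack([P,P[:1]]),axis=0)
    print(n,np.round(P,4).tolist(),'mean',np.round(P.mean(0),4),'len',np.round(np.linalg.norm(d,axis=1)*1000,1),'ang',np.round(np.degrees(np.arctan2(d[:,1],d[:,0])),1))
show('anvil',[(503,263),(606,277),(601,318),(498,308)],.072)
show('horn',[(438,274)],.065)
show('stand',[(491,132),(649,160),(613,363),(459,338)],.03)
show('well',[(500,225),(608,243),(588,348),(487,328)],.03)
show('pad',[(287,0),(386,82),(295,185),(202,103)],.025)
show('cube',[(273,50),(314,96),(262,147),(220,94)],.069)
g=grey(im,(335,145)); 
P=w('wrist',g.reshape(-1,2),.072,c)[:,:2]; print('anvil grey rect',rect('wrist',g,.072,c))
t=cv2.imread('pics/top0.png'); print('top',rect('top',grey(t,(255,205)),.072))
m=cv2.cvtColor(im,cv2.COLOR_BGR2HSV); b=(m[...,2]<45).astype(np.uint8); b[230:]=0
cs=[q for q in cv2.findContours(b,0,1)[0] if cv2.contourArea(q)>500]
for q in cs: print('dark',cv2.contourArea(q),cv2.boundingRect(q),rect('wrist',q,.025,c))
E
```

```text
cam [0.55371439 0.10942709 0.43530785]
anvil [[0.5246, 0.1191], [0.5286, 0.0582], [0.504, 0.0558], [0.4978, 0.117]] mean [0.5138 0.0875] len [61.  24.7 61.5 26.9] ang [ -86.3 -174.5   95.8    4.5]
horn [[0.5104, 0.1565]] mean [0.5104 0.1565] len [0.] ang [0.]
stand [[0.6045, 0.1443], [0.6079, 0.0407], [0.4699, 0.0348], [0.4665, 0.1398]] mean [0.5372 0.0899] len [103.7 138.1 105.1 138. ] ang [ -88.1 -177.5   91.8    1.9]
well [[0.5454, 0.1268], [0.548, 0.0557], [0.4766, 0.0537], [0.4767, 0.1225]] mean [0.5117 0.0897] len [71.1 71.4 68.8 68.8] ang [ -87.9 -178.4   89.9    3.6]
pad [[0.6831, 0.3064], [0.6285, 0.2207], [0.5506, 0.2714], [0.6032, 0.3574]] mean [0.6163 0.289 ] len [101.6  93.  100.8  94.8] ang [-122.5  146.9   58.6  -32.6]
cube [[0.635, 0.2866], [0.6072, 0.2523], [0.5722, 0.2809], [0.6043, 0.3184]] mean [0.6047 0.2845] len [44.2 45.2 49.4 44.1] ang [-129.   140.7   49.4  -46. ]
anvil grey rect (array([0.51262805, 0.10696805]), (26.69127655029297, 96.8216781616211), 4.053613662719727)
top (array([0.51251709, 0.09984335]), (24.23209571838379, 89.0697021484375), 6.683261871337891)
dark 4465.0 (161, 1, 92, 92) (array([0.61551532, 0.2889541 ]), (104.04452514648438, 98.07831573486328), 57.638389587402344)
```

Call:
jog_arm(
  increments=[
    {"delta_pos": [0.16, 0.002, 0], "dr": [0, 0, 1]},
    {"delta_pos": [0.16, 0.002, 0], "dr": [0, 0, 1]},
    {"delta_pos": [0.16, 0.002, 0], "dr": [0, 0, 1]},
    {"delta_pos": [0.16, 0.002, 0], "dr": [0, 0, 1]},
    {"delta_pos": [0.16, 0.002, 0], "dr": [0, 0, 1]},
  ],
  fingers=-0.35,
)

```text
time_s: 8.2
ee_pos: [0.514, 0.0907, 0.2657]
eef_rot: [3.141, 0.001, -0.876]
force: [-0.3, -0.3, -0.6]
grip_width: 0.0632
```

Call:
jog_arm(
  increments=[
    {"delta_pos": [0, 0, 0], "dr": [0, 0, 1]},
    {"delta_pos": [0, 0, 0], "dr": [0, 0, 1]},
    {"delta_pos": [0, 0, 0], "dr": [0, 0, 1]},
    {"delta_pos": [0, 0, 0], "dr": [0, 0, 1]},
    {"delta_pos": [0, 0, 0], "dr": [0, 0, 1]},
  ],
)

```text
time_s: 8.7
ee_pos: [0.5137, 0.0911, 0.2661]
eef_rot: [3.141, 0.0, -0.377]
force: [-0.1, -0.1, 0.7]
grip_width: 0.0635
```

Call:
jog_arm(
  increments=[
    {"delta_pos": [0, 0, -0.2], "dr": [0, 0, 0.908]},
    {"delta_pos": [0, 0, -0.4], "dr": [0, 0, 0.908]},
    {"delta_pos": [0, 0, -0.466], "dr": [0, 0, 0.908]},
    {"delta_pos": [0, 0, -0.466], "dr": [0, 0, 0.908]},
    {"delta_pos": [0, 0, -0.466], "dr": [0, 0, 0.908]},
    {"delta_pos": [0, 0, -0.466], "dr": [0, 0, 0.908]},
  ],
)

```text
time_s: 9.3
ee_pos: [0.5142, 0.0917, 0.1515]
eef_rot: [-3.142, -0.003, 0.074]
force: [-0.1, 0.2, 0.4]
grip_width: 0.0636
```

```bash
python3 - <<'E'
from h import *
c=cam('wrist'); im=snap('wrist','w5'); np.save('w5.npy',np.array([c[0],c[1],c[2],*c[3].ravel(),*c[4]])); o=ctrl.get_obs(); print(o['ee_pos'],np.degrees(o['eef_rot']),o['time_s'],o['grip_width'],o['force'])
E
```

```text
[0.51407496 0.09170311 0.15148006] [-1.79997000e+02 -1.44505325e-01  4.31168071e+00] 9.35 0.06358007532702671 [ 0.2408625  -0.16627928 -0.38646507]
```

View pics/w5.png

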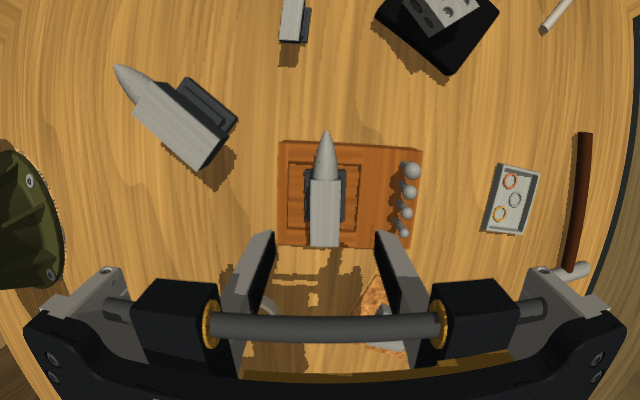

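The anvil is centred between the jaws, with block edges at x≈310 and 341 and the horn away at (325,130). I'll descend and grip.

Call:
jog_arm(
  increments=[
    {"delta_pos": [0, 0, -0.15], "dr": [0, 0, 0]},
    {"delta_pos": [0, 0, -0.28], "dr": [0, 0, 0]},
    {"delta_pos": [0, 0, -0.36], "dr": [0, 0, 0]},
    {"delta_pos": [0, 0, -0.386], "dr": [0, 0, 0]},
    {"delta_pos": [0, 0, -0.386], "dr": [0, 0, 0]},
    {"delta_pos": [0, 0, -0.386], "dr": [0, 0, 0]},
  ],
)

```text
time_s: 9.95
ee_pos: [0.5141, 0.0918, 0.0549]
eef_rot: [-3.142, -0.002, 0.078]
force: [1.1, -0.3, -0.3]
grip_width: 0.0638
```

Call:
jog_arm(
  increments=[
    {"delta_pos": [0, 0, 0], "dr": [0, 0, 0]},
    {"delta_pos": [0, 0, 0], "dr": [0, 0, 0]},
    {"delta_pos": [0, 0, 0], "dr": [0, 0, 0]},
    {"delta_pos": [0, 0, 0], "dr": [0, 0, 0]},
    {"delta_pos": [0, 0, 0], "dr": [0, 0, 0]},
    {"delta_pos": [0, 0, 0], "dr": [0, 0, 0]},
    {"delta_pos": [0, 0, 0], "dr": [0, 0, 0]},
  ],
  fingers=1,
  squeeze=45,
)

```text
time_s: 10.65
ee_pos: [0.5138, 0.0918, 0.0537]
eef_rot: [-3.142, -0.001, 0.079]
force: [4.3, 1.3, 2.3]
grip_width: 0.0257
```

```bash
python3 - <<'E'
from h import *
o=ctrl.get_obs(); print(o['ee_pos'],np.degrees(o['eef_rot']),o['time_s'],o['grip_width'],o['force'])
# stump centre from w2 (pose known) and w4-like: w2 rim points; rebuild w2 camera from rigid hand-eye of w4
c4=cmload('w4.npy')
from scipy.spatial.transform import Rotation as Ro
T=lambda R,t:np.block([[R,np.array(t).reshape(3,1)],[np.zeros((1,3)),np.ones((1,1))]])
E4=T(Ro.from_euler('xyz',[-179.978512,-.01013,-78.77498],degrees=True).as_matrix(),[0.47366861,0.09098315,0.26650212])
H=T(c4[3],c4[4])@E4   # cam<-tool
E2=T(Ro.from_euler('xyz',[-179.9499,-.0138,-107.3663],degrees=True).as_matrix(),[0.50691535,-0.26868097,0.12211275])
M=H@np.linalg.inv(E2); c2=(c4[0],c4[1],c4[2],M[:3,:3],M[:3,3]); print('cam2',-M[:3,:3].T@M[:3,3])
for n,p,z in(('rim',[(266,199),(326,260),(284,243),(391,199),(370,243)],.04),):
    P=w('wrist',p,z,c2)[:,:2]; A=np.c_[2*P,np.ones(len(P))]; s=np.linalg.lstsq(A,(P**2).sum(1),rcond=None)[0]
    print(n,s[:2],np.sqrt(s[2]+s[:2]@s[:2]),P)
im=cv2.imread('pics/top0.png'); cv2.imwrite('pics/st.png',cv2.resize(im[195:270,390:475],None,fx=7,fy=7,interpolation=cv2.INTER_CUBIC))
E
```

```text
[0.51377173 0.09177925 0.05369895] [-1.79997245e+02 -6.77868773e-02  4.52388034e+00] 10.65 0.02571443448535537 [4.34402365 1.26919278 2.2963276 ]
cam2 [ 0.58594926 -0.29075728  0.2909593 ]
rim [ 0.50916364 -0.27030554] 0.053708974914182715 [[ 0.52891733 -0.22073761]
 [ 0.45815104 -0.25253416]
 [ 0.48554024 -0.22167942]
 [ 0.49691169 -0.32308461]
 [ 0.46247182 -0.29519614]]
```

View pics/st.png

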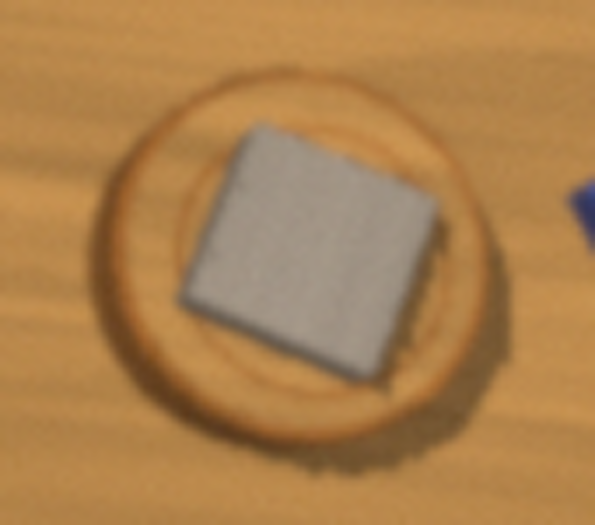

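Gripped at 25.7 mm. I'll lift and carry it to the stump.

Call:
jog_arm(
  increments=[
    {"delta_pos": [0, 0, 0.12], "dr": [0, 0, 0]},
    {"delta_pos": [0, 0, 0.3], "dr": [0, 0, 0]},
    {"delta_pos": [0, 0, 0.44], "dr": [0, 0, 0]},
    {"delta_pos": [0, -0.16, 0.44], "dr": [0, 0, 0]},
    {"delta_pos": [0, -0.32, 0.44], "dr": [0, 0, 0]},
    {"delta_pos": [0, -0.48, 0.44], "dr": [0, 0, 0]},
    {"delta_pos": [0, -0.64, 0.44], "dr": [0, 0, 0]},
    {"delta_pos": [0, -0.8, 0.44], "dr": [0, 0, 0]},
    {"delta_pos": [0, -0.9, 0.44], "dr": [0, 0, 0]},
    {"delta_pos": [0, -0.9, 0.44], "dr": [0, 0, 0]},
  ],
)

```text
time_s: 11.65
ee_pos: [0.5123, -0.1358, 0.1624]
eef_rot: [-3.141, 0.003, 0.076]
force: [0.5, 0.1, -5.6]
grip_width: 0.0255
```

```bash
python3 - <<'E'
from h import *
for n in('wrist','top'):
    c=cam(n); im=snap(n,n+'6'); np.save(n+'6.npy',np.array([c[0],c[1],c[2],*c[3].ravel(),*c[4]]))
o=ctrl.get_obs(); print(o['ee_pos'],np.degrees(o['eef_rot']),o['time_s'],o['grip_width'],o['force'])
im=cv2.imread('pics/wrist6.png'); t=cv2.imread('pics/top6.png')
a=cv2.resize(im,(480,300)); b=cv2.resize(t[195:270,390:475],None,fx=3.5,fy=3.5,interpolation=2)
out=np.zeros((300,800,3),np.uint8); out[:,:480]=a; out[:b.shape[0],482:482+b.shape[1]]=b; cv2.imwrite('pics/m6.png',out)
E
```

```text
[ 0.51257794 -0.13331789  0.1625216 ] [-1.79939078e+02  1.25176289e-01  4.46083704e+00] 11.75 0.025628079360007237 [ 1.20977569  1.08338809 -5.62892794]
```

View pics/m6.png

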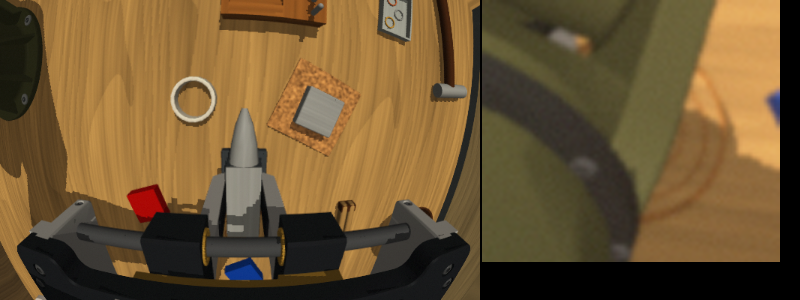

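```bash
python3 - <<'E'
from h import *
from scipy.spatial.transform import Rotation as Ro
T=lambda R,t:np.block([[R,np.array(t).reshape(3,1)],[np.zeros((1,3)),np.ones((1,1))]])
c4=cmload('w4.npy')
E4=T(Ro.from_euler('xyz',[-179.978512,-.01013,-78.77498],degrees=True).as_matrix(),[0.47366861,0.09098315,0.26650212])
H=T(c4[3],c4[4])@E4
def wc(rpy,p):
    M=H@np.linalg.inv(T(Ro.from_euler('xyz',rpy,degrees=True).as_matrix(),p)); return (*c4[:3],M[:3,:3],M[:3,3])
c1=wc(np.degrees([3.14122412,2.00590999e-04,-1.31951557]),[0.47415473,-0.28342144,0.31623419])
c2=wc([-179.9499,-.0138,-107.3663],[0.50691535,-0.26868097,0.12211275])
def proj(n,P,c):
    f,cx,cy,R,t=c; q=P@R.T+t
    if n=='wrist':
        r=np.hypot(q[:,0],q[:,1]); th=np.arctan2(r,q[:,2]); return np.c_[cx+f*th*q[:,0]/r,cy+f*th*q[:,1]/r]
    return np.c_[cx+f*q[:,0]/q[:,2],cy+f*q[:,1]/q[:,2]]
for n,f,c in(('wrist','w1',c1),('wrist','w2',c2),('top','top0',cam('top'))):
    s=cv2.cvtColor(cv2.imread(f'pics/{f}.png'),cv2.COLOR_BGR2HSV)[...,1].astype(np.float32)
    ctr=np.array([.5095,-.272]); 
    for it in range(4):
        pts=[]
        for a in np.radians(np.arange(0,360,5)):
            r=np.arange(.044,.064,.0005); P=np.c_[ctr[0]+r*np.cos(a),ctr[1]+r*np.sin(a),np.full(len(r),.04)]
            uv=proj(n,P,c).astype(np.float32); v=cv2.remap(s,uv[:,0].copy(),uv[:,1].copy(),1).ravel()
            if v.max()>178: pts.append(P[v.argmax(),:2])
        pts=np.array(pts)
        for _ in range(5):
            S=np.linalg.lstsq(np.c_[2*pts,np.ones(len(pts))],(pts**2).sum(1),rcond=None)[0]; R=np.sqrt(S[2]+S[:2]@S[:2])
            e=np.abs(np.linalg.norm(pts-S[:2],axis=1)-R); pts=pts[e<=max(.0015,2*np.median(e))]
        ctr=S[:2]
    print(f,ctr,R,len(pts),np.sqrt((e**2).mean()))
E
```

```text
w1 [ 0.50727674 -0.27064724] 0.05275158008328204 72 0.00040650906404567094
w2 [ 0.50884364 -0.2699111 ] 0.05280981878115917 70 0.0005091514664408246
top0 [ 0.50797909 -0.27106611] 0.05192768579509741 19 0.00043796693400574127
```

Call:
jog_arm(
  increments=[
    {"delta_pos": [-0.005, -0.15, 0], "dr": [0, 0, 0]},
    {"delta_pos": [-0.01, -0.3, 0], "dr": [0, 0, 0]},
    {"delta_pos": [-0.018, -0.45, 0], "dr": [0, 0, 0]},
    {"delta_pos": [-0.018, -0.549, 0], "dr": [0, 0, 0]},
    {"delta_pos": [-0.018, -0.549, -0.05], "dr": [0, 0, 0]},
    {"delta_pos": [-0.018, -0.549, -0.15], "dr": [0, 0, 0]},
    {"delta_pos": [-0.018, -0.549, -0.25], "dr": [0, 0, 0]},
    {"delta_pos": [-0.018, -0.549, -0.31], "dr": [0, 0, 0]},
    {"delta_pos": [-0.018, -0.549, -0.31], "dr": [0, 0, 0]},
    {"delta_pos": [-0.018, -0.549, -0.31], "dr": [0, 0, 0]},
    {"delta_pos": [-0.018, -0.549, -0.31], "dr": [0, 0, 0]},
  ],
)

```text
time_s: 12.85
ee_pos: [0.5094, -0.2705, 0.0872]
eef_rot: [3.14, -0.002, 0.079]
force: [0.3, 0.5, -5.2]
grip_width: 0.0256
```

```bash
python3 - <<'E'
from h import *
c=cam('wrist'); im=snap('wrist','w7'); np.save('w7.npy',np.array([c[0],c[1],c[2],*c[3].ravel(),*c[4]])); o=ctrl.get_obs(); print(o['ee_pos'],np.degrees(o['eef_rot']),o['time_s'],o['grip_width'],o['force'])
E
```

```text
[ 0.50938818 -0.27060144  0.08720373] [ 1.79936749e+02 -9.00057833e-02  4.53948106e+00] 12.9 0.02560657778079612 [ 0.09586055  0.378227   -5.32492438]
```

View pics/w7.png

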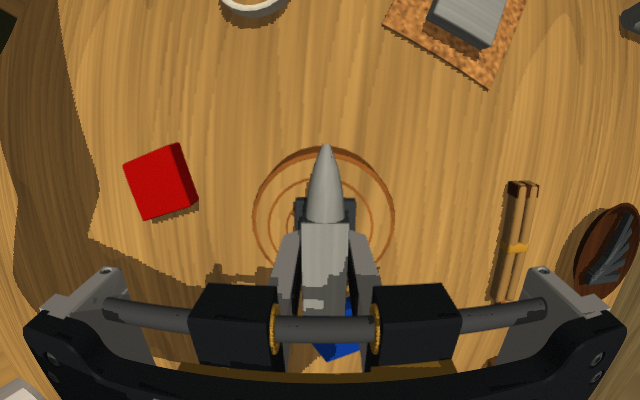

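The anvil hangs over the stump, ring centre x≈324 against anvil x≈325. I'll lower it.

Call:
jog_arm(
  increments=[
    {"delta_pos": [-0.005, 0, -0.02], "dr": [0, 0, 0]},
    {"delta_pos": [-0.005, 0, -0.04], "dr": [0, 0, 0]},
    {"delta_pos": [-0.005, 0, -0.054], "dr": [0, 0, 0]},
    {"delta_pos": [-0.005, 0, -0.058], "dr": [0, 0, 0]},
    {"delta_pos": [-0.005, 0, -0.058], "dr": [0, 0, 0]},
  ],
)

```text
time_s: 13.4
ee_pos: [0.5075, -0.2704, 0.0716]
eef_rot: [-3.141, 0.0, 0.079]
force: [-1.9, 1.9, -1.1]
grip_width: 0.0258
```

Call:
jog_arm(
  increments=[
    {"delta_pos": [0, 0, -0.004], "dr": [0, 0, 0]},
    {"delta_pos": [0, 0, -0.006], "dr": [0, 0, 0]},
    {"delta_pos": [0, 0, -0.006], "dr": [0, 0, 0]},
  ],
)

```text
time_s: 13.7
ee_pos: [0.5076, -0.2705, 0.0716]
eef_rot: [3.141, -0.0, 0.079]
force: [-7.3, 5.3, 17.0]
grip_width: 0.0258
```

Call:
jog_arm(
  increments=[
    {"delta_pos": [0, 0, 0.006], "dr": [0, 0, 0]},
    {"delta_pos": [0, 0, 0.006], "dr": [0, 0, 0]},
    {"delta_pos": [0, 0, 0.006], "dr": [0, 0, 0]},
    {"delta_pos": [0, 0, 0.006], "dr": [0, 0, 0]},
    {"delta_pos": [0, 0, 0.006], "dr": [0, 0, 0]},
    {"delta_pos": [0, 0, 0.006], "dr": [0, 0, 0]},
    {"delta_pos": [0, 0, 0.1], "dr": [0, 0, 0]},
    {"delta_pos": [0, 0, 0.25], "dr": [0, 0, 0]},
    {"delta_pos": [0, 0, 0.4], "dr": [0, 0, 0]},
    {"delta_pos": [0, 0, 0.6], "dr": [0, 0, 0]},
    {"delta_pos": [0, 0, 0.8], "dr": [0, 0, 0]},
    {"delta_pos": [0, 0.2, 0.8], "dr": [0, 0, -0.3]},
    {"delta_pos": [0, 0.4, 0.8], "dr": [0, 0, -0.6]},
    {"delta_pos": [0, 0.6, 0.8], "dr": [0, 0, -0.9]},
    {"delta_pos": [0, 0.8, 0.8], "dr": [0, 0, -1]},
    {"delta_pos": [0, 1, 0.8], "dr": [0, 0, -1]},
    {"delta_pos": [0, 1, 0.8], "dr": [0, 0, -1]},
  ],
  fingers=-0.4,
)

```text
time_s: 15.4
ee_pos: [0.5072, -0.0166, 0.2702]
eef_rot: [-3.141, -0.0, -0.417]
force: [0.2, -0.5, -0.1]
grip_width: 0.0656
```

Call:
jog_arm(
  increments=[
    {"delta_pos": [0.1, 0.2, 0], "dr": [0, 0, -0.3]},
    {"delta_pos": [0.15, 0.4, 0], "dr": [0, 0, -0.55]},
    {"delta_pos": [0.2, 0.6, 0], "dr": [0, 0, -0.55]},
    {"delta_pos": [0.24, 0.8, 0], "dr": [0, 0, -0.55]},
    {"delta_pos": [0.24, 1, 0], "dr": [0, 0, -0.55]},
    {"delta_pos": [0.24, 1, 0], "dr": [0, 0, -0.55]},
    {"delta_pos": [0.24, 1, 0], "dr": [0, 0, -0.55]},
    {"delta_pos": [0.24, 1, 0], "dr": [0, 0, -0.55]},
  ],
  fingers=-0.4,
)

```text
time_s: 16.2
ee_pos: [0.5677, 0.2284, 0.2698]
eef_rot: [3.141, -0.0, -0.696]
force: [-0.5, -0.9, 0.2]
grip_width: 0.066
```

```bash
python3 - <<'E'
from h import *
for n in('wrist','top'):
    c=cam(n); im=snap(n,n+'8'); np.save(n+'8.npy',np.array([c[0],c[1],c[2],*c[3].ravel(),*c[4]]))
o=ctrl.get_obs(); print(o['ee_pos'],np.degrees(o['eef_rot']),o['time_s'],o['grip_width'],o['force'])
im=cv2.imread('pics/wrist8.png'); t=cv2.imread('pics/top8.png')
out=np.zeros((300+300,800,3),np.uint8); out[:400,:640]=im; b=cv2.resize(t[195:280,385:485],None,fx=2.3,fy=2.3,interpolation=2)
out[402:402+b.shape[0],:b.shape[1]]=b; cv2.imwrite('pics/m8.png',out)
E
```

```text
[0.56785391 0.22787424 0.27015798] [-1.79996005e+02 -1.63093981e-02 -3.99728996e+01] 16.3 0.06578284217278396 [0.25522275 0.34906143 0.55804655]
```

View pics/m8.png

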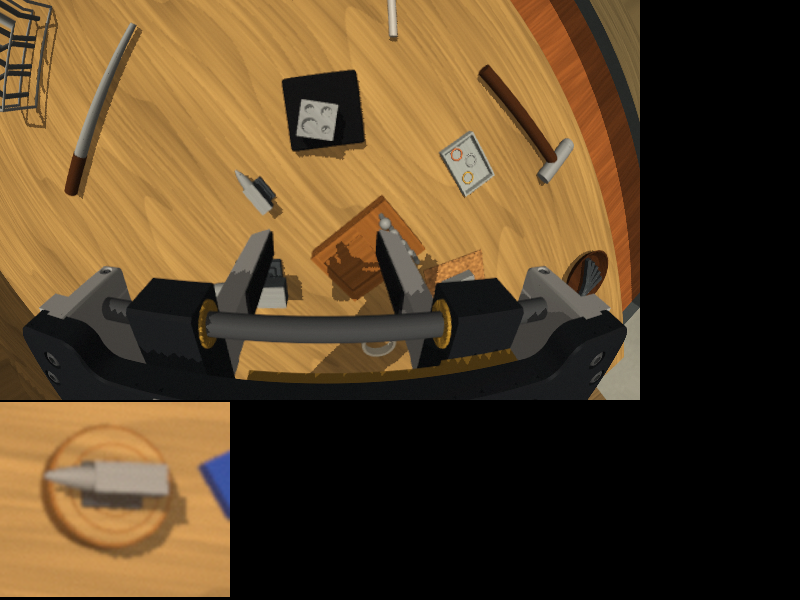

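The inset shows the anvil upright on the stump. The wrist view shows the cube at (319,120) on the pad at (324,110). I'll measure both.

```bash
python3 - <<'E'
from h import *
c=cmload('wrist8.npy'); im=cv2.imread('pics/wrist8.png'); print('cam',-c[3].T@c[4])
g=grey(im,(319,115),70,60); print('cube',rect('wrist',cv2.convexHull(g),.069,c))
m=cv2.cvtColor(im,cv2.COLOR_BGR2HSV); b=((m[...,2]<60)|(m[...,1]<70)).astype(np.uint8); r=np.zeros_like(b); r[60:165,275:375]=b[60:165,275:375]
q=max(cv2.findContours(r,0,1)[0],key=cv2.contourArea); print('pad',rect('wrist',cv2.convexHull(q),.025,c),'z0',rect('wrist',cv2.convexHull(q),0,c))
a=cv2.approxPolyDP(cv2.convexHull(q),6,True).reshape(-1,2); print(a.tolist()); P=w('wrist',a,.025,c)[:,:2]; d=np.diff(np.vstack([P,P[:1]]),axis=0); print(P.round(4).tolist(),np.linalg.norm(d,axis=1),np.degrees(np.arctan2(d[:,1],d[:,0]))%90)
t=cv2.imread('pics/top0.png'); print('top cube',rect('top',cv2.convexHull(grey(t,(166,151),60,120)),.069))
t8=cv2.imread('pics/top8.png'); print('anvil on stump',rect('top',grey(t8,(436,229)),.09))
E
```

```text
cam [0.62023571 0.29379124 0.43805102]
cube (array([0.60427087, 0.28928458]), (45.445640563964844, 45.09098815917969), 42.072322845458984)
pad (array([0.6172309 , 0.29257526]), (98.7314453125, 98.30511474609375), 57.40578079223633) z0 (array([0.61704883, 0.29250168]), (104.70719909667969, 104.25508117675781), 57.405792236328125)
[[353, 70], [364, 140], [293, 150], [282, 81]]
[[0.682, 0.3093], [0.6337, 0.2273], [0.5518, 0.278], [0.6013, 0.3582]] [0.09510679 0.09628903 0.09417726 0.09432131] [59.49419267 58.24834939 58.30660983 58.79937881]
top cube (array([0.60676624, 0.28668112]), (43.56409454345703, 43.97214126586914), 41.46855545043945)
anvil on stump (array([ 0.5056384 , -0.25913766]), (23.081127166748047, 93.02222442626953), 6.675985813140869)
```

Call:
jog_arm(
  increments=[
    {"delta_pos": [0.149, 0.242, -0.1], "dr": [0, 0, -0.28]},
    {"delta_pos": [0.149, 0.242, -0.25], "dr": [0, 0, -0.28]},
    {"delta_pos": [0.149, 0.242, -0.4], "dr": [0, 0, -0.28]},
    {"delta_pos": [0.149, 0.242, -0.55], "dr": [0, 0, -0.28]},
    {"delta_pos": [0.149, 0.242, -0.6], "dr": [0, 0, -0.28]},
    {"delta_pos": [0.149, 0.242, -0.6], "dr": [0, 0, -0.28]},
    {"delta_pos": [0.149, 0.242, -0.65], "dr": [0, 0, -0.28]},
    {"delta_pos": [0.149, 0.242, -0.75], "dr": [0, 0, -0.28]},
    {"delta_pos": [0.149, 0.242, -0.84], "dr": [0, 0, -0.28]},
    {"delta_pos": [0.149, 0.242, -0.876], "dr": [0, 0, -0.28]},
    {"delta_pos": [0.149, 0.242, -0.876], "dr": [0, 0, -0.28]},
    {"delta_pos": [0.149, 0.242, -0.876], "dr": [0, 0, -0.28]},
  ],
)

```text
time_s: 17.5
ee_pos: [0.6056, 0.2902, 0.0526]
eef_rot: [-3.139, -0.001, -0.836]
force: [0.1, -0.1, 0.4]
grip_width: 0.0657
```

Call:
jog_arm(
  increments=[
    {"delta_pos": [0, 0, 0], "dr": [0, 0, 0]},
    {"delta_pos": [0, 0, 0], "dr": [0, 0, 0]},
    {"delta_pos": [0, 0, 0], "dr": [0, 0, 0]},
    {"delta_pos": [0, 0, 0], "dr": [0, 0, 0]},
    {"delta_pos": [0, 0, 0], "dr": [0, 0, 0]},
    {"delta_pos": [0, 0, 0], "dr": [0, 0, 0]},
    {"delta_pos": [0, 0, 0], "dr": [0, 0, 0]},
  ],
  fingers=1,
  squeeze=45,
)

```text
time_s: 18.2
ee_pos: [0.6054, 0.2899, 0.0518]
eef_rot: [-3.14, -0.001, -0.836]
force: [3.5, -3.0, 5.1]
grip_width: 0.0435
```

Call:
jog_arm(
  increments=[
    {"delta_pos": [0, 0, 0.1], "dr": [0, 0, 0]},
    {"delta_pos": [0, 0, 0.25], "dr": [0, 0, 0]},
    {"delta_pos": [0, 0, 0.4], "dr": [0, 0, 0]},
    {"delta_pos": [0, 0, 0.5], "dr": [0, 0, 0]},
    {"delta_pos": [0, 0, 0.5], "dr": [0, 0, 0]},
    {"delta_pos": [0, 0, 0.5], "dr": [0, 0, 0]},
  ],
)

```text
time_s: 18.8
ee_pos: [0.6041, 0.2899, 0.1739]
eef_rot: [3.139, 0.001, -0.836]
force: [0.1, -0.5, -6.9]
grip_width: 0.0435
```

```bash
python3 - <<'E'
from h import *
o=ctrl.get_obs(); print(o['ee_pos'],np.degrees(o['eef_rot']),o['time_s'],o['grip_width'],o['force'],o['qpos'])
E
```

```text
[0.60411334 0.28988274 0.1739438 ] [ 1.79868419e+02  6.17698436e-02 -4.78935036e+01] 18.8 0.043478722859624466 [ 0.06941143 -0.52419086 -6.89063171] [3.92652734e-01 6.05759373e-01 1.18216804e+00 2.50589699e-04
 1.35619040e+00 1.22849715e+00]
```

Call:
jog_arm(
  increments=[
    {"delta_pos": [-0.06, -0.12, 0], "dr": [0, 0, 0.2]},
    {"delta_pos": [-0.12, -0.26, 0], "dr": [0, 0, 0.4]},
    {"delta_pos": [-0.18, -0.4, 0], "dr": [0, 0, 0.6]},
    {"delta_pos": [-0.24, -0.54, 0], "dr": [0, 0, 0.8]},
    {"delta_pos": [-0.31, -0.68, 0], "dr": [0, 0, 1]},
    {"delta_pos": [-0.368, -0.8, 0], "dr": [0, 0, 1]},
    {"delta_pos": [-0.368, -0.8, 0], "dr": [0, 0, 1]},
    {"delta_pos": [-0.368, -0.8, 0], "dr": [0, 0, 1]},
  ],
)

```text
time_s: 19.6
ee_pos: [0.512, 0.0896, 0.1742]
eef_rot: [3.141, 0.003, -0.337]
force: [-0.1, -0.1, -5.4]
grip_width: 0.0433
```

Call:
jog_arm(
  increments=[
    {"delta_pos": [0, 0, 0], "dr": [0, 0, 0.25]},
    {"delta_pos": [0, 0, 0], "dr": [0, 0, 0.5]},
    {"delta_pos": [0, 0, -0.08], "dr": [0, 0, 0.742]},
    {"delta_pos": [0, 0, -0.2], "dr": [0, 0, 0.742]},
    {"delta_pos": [0, 0, -0.3], "dr": [0, 0, 0.742]},
    {"delta_pos": [0, 0, -0.32], "dr": [0, 0, 0.742]},
    {"delta_pos": [0, 0, -0.32], "dr": [0, 0, 0.742]},
    {"delta_pos": [0, 0, -0.32], "dr": [0, 0, 0.742]},
  ],
)

```text
time_s: 20.4
ee_pos: [0.5134, 0.0904, 0.0968]
eef_rot: [-3.141, -0.001, 0.035]
force: [-0.8, 0.2, -5.1]
grip_width: 0.0434
```

```bash
python3 - <<'E'
from h import *
for n in('wrist','top'):
    c=cam(n); im=snap(n,n+'9'); np.save(n+'9.npy',np.array([c[0],c[1],c[2],*c[3].ravel(),*c[4]]))
o=ctrl.get_obs(); print(o['ee_pos'],np.degrees(o['eef_rot']),o['time_s'],o['grip_width'],o['force'])
E
```

```text
[0.51340454 0.09023307 0.09705759] [-1.79992035e+02 -1.01540582e-01  2.01742429e+00] 20.5 0.04372915433409808 [ 0.14344867 -0.08823007 -5.92838511]
```

View pics/wrist9.png

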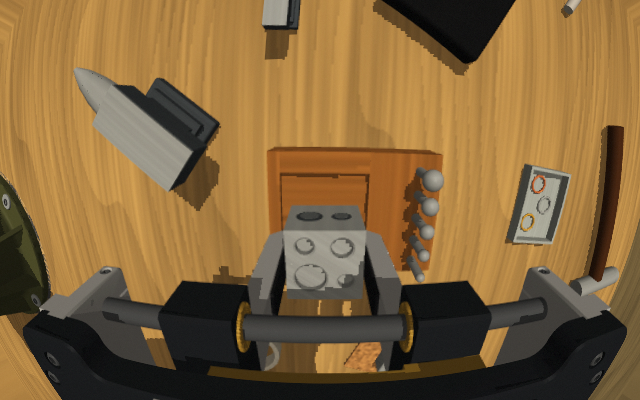

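The cube is aligned with the well, whose walls are at x=281 and 370 with the cube centred at 325. I'll lower it.

Call:
jog_arm(
  increments=[
    {"delta_pos": [-0.005, -0.003, -0.06], "dr": [0, 0, 0]},
    {"delta_pos": [-0.005, -0.003, -0.12], "dr": [0, 0, 0]},
    {"delta_pos": [-0.005, -0.003, -0.16], "dr": [0, 0, 0]},
    {"delta_pos": [-0.005, -0.003, -0.18], "dr": [0, 0, 0]},
    {"delta_pos": [-0.005, -0.003, -0.184], "dr": [0, 0, 0]},
    {"delta_pos": [-0.005, -0.003, -0.184], "dr": [0, 0, 0]},
  ],
)

```text
time_s: 21.1
ee_pos: [0.5119, 0.0893, 0.0504]
eef_rot: [-3.142, -0.001, 0.035]
force: [0.7, 0.0, -6.5]
grip_width: 0.0435
```

Call:
jog_arm(
  increments=[
    {"delta_pos": [0, 0, -0.004], "dr": [0, 0, 0]},
    {"delta_pos": [0, 0, -0.007], "dr": [0, 0, 0]},
    {"delta_pos": [0, 0, -0.007], "dr": [0, 0, 0]},
  ],
)

```text
time_s: 21.4
ee_pos: [0.5118, 0.0893, 0.0487]
eef_rot: [-3.142, -0.001, 0.035]
force: [-1.1, -0.8, -0.7]
grip_width: 0.0436
```

Call:
jog_arm(
  increments=[
    {"delta_pos": [0, 0, 0], "dr": [0, 0, 0]},
    {"delta_pos": [0, 0, 0], "dr": [0, 0, 0]},
    {"delta_pos": [0, 0, 0], "dr": [0, 0, 0]},
    {"delta_pos": [0, 0, 0], "dr": [0, 0, 0]},
    {"delta_pos": [0, 0, 0], "dr": [0, 0, 0]},
    {"delta_pos": [0, 0, 0.08], "dr": [0, 0, 0]},
    {"delta_pos": [0, 0, 0.2], "dr": [0, 0, 0]},
    {"delta_pos": [0, 0, 0.4], "dr": [0, 0, 0]},
    {"delta_pos": [0, 0, 0.6], "dr": [0, 0, 0]},
    {"delta_pos": [0, 0, 0.8], "dr": [0, 0, 0]},
    {"delta_pos": [0.1, -0.15, 0.8], "dr": [0, 0, -0.2]},
    {"delta_pos": [0.2, -0.3, 0.8], "dr": [0, 0, -0.4]},
    {"delta_pos": [0.3, -0.5, 0.8], "dr": [0, 0, -0.6]},
    {"delta_pos": [0.35, -0.6, 0.8], "dr": [0, 0, -0.68]},
    {"delta_pos": [0.406, -0.693, 0.8], "dr": [0, 0, -0.68]},
    {"delta_pos": [0.406, -0.693, 0.8], "dr": [0, 0, -0.68]},
    {"delta_pos": [0.406, -0.693, 0.8], "dr": [0, 0, -0.68]},
  ],
  fingers=-0.5,
)

```text
time_s: 23.1
ee_pos: [0.613, -0.0841, 0.2478]
eef_rot: [-3.142, 0.001, -0.306]
force: [-0.2, 0.6, -0.3]
grip_width: 0.0706
```

```bash
python3 - <<'E'
from h import *
for n in('wrist','top'):
    c=cam(n); im=snap(n,n+'10'); np.save(n+'10.npy',np.array([c[0],c[1],c[2],*c[3].ravel(),*c[4]]))
o=ctrl.get_obs(); print(o['ee_pos'],np.degrees(o['eef_rot']),o['time_s'],o['grip_width'],o['force'])
c=cmload('wrist10.npy'); f,cx,cy,R,t=c; q=R@np.array([.6135,-.084,.026])+t; r=np.hypot(*q[:2]); th=np.arctan2(r,q[2]); print('block px',cx+f*th*q[0]/r,cy+f*th*q[1]/r)
im=cv2.imread('pics/wrist10.png'); T=cv2.imread('pics/top10.png')
out=np.zeros((600,800,3),np.uint8); out[:400,:640]=im; b=cv2.resize(T[115:215,135:355],None,fx=2,fy=2,interpolation=2)[:198]
out[402:402+b.shape[0],:b.shape[1]]=b; cv2.imwrite('pics/m10.png',out)
# pad edges in wrist8 via line fits
c=cmload('wrist8.npy'); im=cv2.imread('pics/wrist8.png'); m=cv2.cvtColor(im,cv2.COLOR_BGR2HSV); b=((m[...,2]<60)|(m[...,1]<70)).astype(np.uint8); r=np.zeros_like(b); r[60:165,275:375]=b[60:165,275:375]
q=max(cv2.findContours(r,0,1)[0],key=cv2.contourArea).reshape(-1,2)
P=w('wrist',q,.025,c)[:,:2]; ctr=np.array([.6172,.2925]); 
for k in range(4):
    a=np.radians(57.6+90*k); n=np.array([np.cos(a),np.sin(a)]); tt=np.array([-n[1],n[0]]); d=P-ctr
    s=(d@n>.035)&(abs(d@tt)<.040); vx,vy,x,y=cv2.fitLine(P[s].astype(np.float32),cv2.DIST_HUBER,0,1e-4,1e-4).ravel()
    print('edge',k,s.sum(),'dir',np.degrees(np.arctan2(vy,vx))%90,'dist',(np.array([x,y])-ctr)@n)
E
```

```text
[ 0.61280966 -0.08320891  0.24827575] [-1.79994062e+02  3.92549226e-03 -1.74298694e+01] 23.2 0.07046174595797507 [ 0.1372578  -0.26774461  0.05784053]
block px 326.1358649808238 174.0040181083128
edge 0 60 dir 57.40025 dist 0.04870953801033377
edge 1 58 dir 57.478355 dist 0.04839105490848591
edge 2 59 dir 57.80885 dist 0.048166393229744815
edge 3 59 dir 57.75048 dist 0.0482836142465617
```

View pics/m10.png

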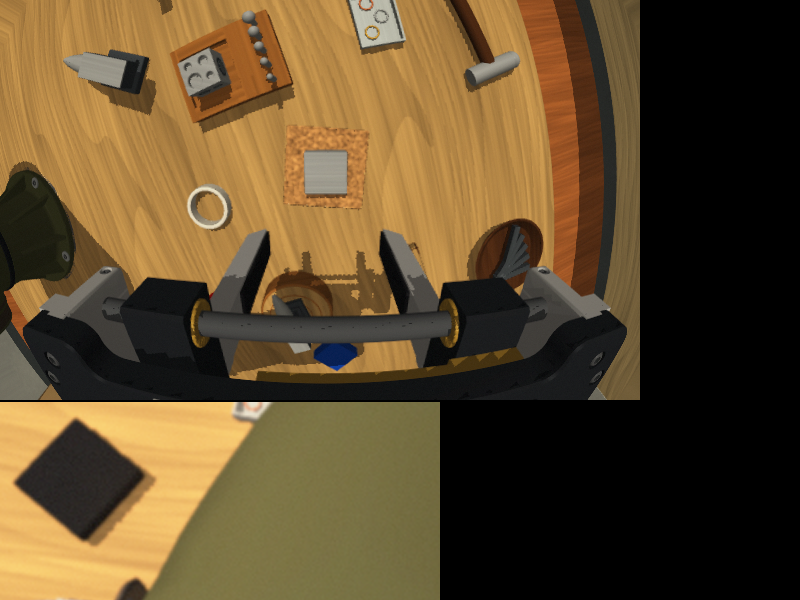

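The cube sits in the well, the anvil is on the stump, and the block is on the cork at (326,173), aligned with the jaws. I'll pick up the block.

Call:
jog_arm(
  increments=[
    {"delta_pos": [0.003, -0.002, -0.18], "dr": [0, 0, 0]},
    {"delta_pos": [0.003, -0.002, -0.36], "dr": [0, 0, 0]},
    {"delta_pos": [0.003, -0.002, -0.52], "dr": [0, 0, 0]},
    {"delta_pos": [0.003, -0.002, -0.66], "dr": [0, 0, 0]},
    {"delta_pos": [0.003, -0.002, -0.76], "dr": [0, 0, 0]},
    {"delta_pos": [0.003, -0.002, -0.84], "dr": [0, 0, 0]},
    {"delta_pos": [0.003, -0.002, -0.89], "dr": [0, 0, 0]},
    {"delta_pos": [0.003, -0.002, -0.915], "dr": [0, 0, 0]},
    {"delta_pos": [0.003, -0.002, -0.915], "dr": [0, 0, 0]},
    {"delta_pos": [0.003, -0.002, -0.915], "dr": [0, 0, 0]},
  ],
)

```text
time_s: 24.2
ee_pos: [0.6143, -0.0844, 0.0205]
eef_rot: [-3.141, -0.001, -0.305]
force: [0.5, -0.1, 0.1]
grip_width: 0.0707
```

Call:
jog_arm(
  increments=[
    {"delta_pos": [0, 0, 0], "dr": [0, 0, 0]},
    {"delta_pos": [0, 0, 0], "dr": [0, 0, 0]},
    {"delta_pos": [0, 0, 0], "dr": [0, 0, 0]},
    {"delta_pos": [0, 0, 0], "dr": [0, 0, 0]},
    {"delta_pos": [0, 0, 0], "dr": [0, 0, 0]},
    {"delta_pos": [0, 0, 0], "dr": [0, 0, 0]},
    {"delta_pos": [0, 0, 0], "dr": [0, 0, 0]},
  ],
  fingers=1,
  squeeze=45,
)

```text
time_s: 24.9
ee_pos: [0.6141, -0.0846, 0.0201]
eef_rot: [-3.142, -0.001, -0.305]
force: [-1.7, 0.7, 5.8]
grip_width: 0.0556
```

```bash
python3 - <<'E'
from h import *
o=ctrl.get_obs(); print(o['ee_pos'],np.degrees(o['eef_rot']),o['time_s'],o['grip_width'],o['force'])
c=cmload('wrist10.npy'); im=cv2.imread('pics/wrist10.png'); print(rect('wrist',grey(im,(326,172)),.026,c))
E
```

```text
[ 0.61405752 -0.08456841  0.02011078] [-1.79995013e+02 -4.18757880e-02 -1.74745489e+01] 24.9 0.0556173769600062 [-1.70475829  0.66937053  5.77539652]
(array([ 0.61301306, -0.08144957]), (55.37358856201172, 54.510772705078125), 72.46226501464844)
```

Call:
jog_arm(
  increments=[
    {"delta_pos": [0, 0, 0.1], "dr": [0, 0, 0]},
    {"delta_pos": [0, 0, 0.25], "dr": [0, 0, 0]},
    {"delta_pos": [0, 0, 0.4], "dr": [0, 0, 0]},
    {"delta_pos": [0, 0, 0.56], "dr": [0, 0, 0]},
    {"delta_pos": [0, 0.12, 0.56], "dr": [0, 0, -0.1]},
    {"delta_pos": [0, 0.28, 0.56], "dr": [0, 0, -0.2]},
    {"delta_pos": [0, 0.44, 0.56], "dr": [0, 0, -0.3]},
    {"delta_pos": [0, 0.6, 0.56], "dr": [0, 0, -0.4]},
    {"delta_pos": [0, 0.76, 0.56], "dr": [0, 0, -0.52]},
    {"delta_pos": [0, 0.9, 0.56], "dr": [0, 0, -0.52]},
    {"delta_pos": [0, 0.9, 0.56], "dr": [0, 0, -0.52]},
  ],
)

```text
time_s: 26.0
ee_pos: [0.6129, 0.1445, 0.1585]
eef_rot: [3.141, 0.002, -0.561]
force: [-0.4, -0.6, -5.6]
grip_width: 0.0554
```

```bash
cat > pad.py <<'E'
from h import *
import sys
def pad(n,im,c,ctr=(.6173,.2926),show=True):
    ctr=np.array(ctr); f,cx,cy,R,t=c; hsv=cv2.cvtColor(im,cv2.COLOR_BGR2HSV); V=hsv[...,2].astype(np.float32)
    o=-R.T@t; print('cam',o)
    def proj(P):
        q=P@R.T+t
        if n=='wrist': r=np.hypot(q[:,0],q[:,1]); th=np.arctan2(r,q[:,2]); return np.c_[cx+f*th*q[:,0]/r,cy+f*th*q[:,1]/r]
        return np.c_[cx+f*q[:,0]/q[:,2],cy+f*q[:,1]/q[:,2]]
    for k in range(4):
        a=np.radians(57.6+90*k); nn=np.array([np.cos(a),np.sin(a)]); tt=np.array([-nn[1],nn[0]]); pts=[]
        for s in np.arange(-.04,.041,.002):
            r=np.arange(.036,.068,.0004); P=ctr+np.outer(r,nn)+s*tt; uv=proj(np.c_[P,np.full(len(r),.025)]).astype(np.float32)
            v=cv2.remap(V,uv[:,0].copy(),uv[:,1].copy(),1).ravel(); g=v>55
            if g.any() and not g[:10].any(): pts.append(P[g.argmax()])
        if len(pts)<8: print(k,'few'); continue
        vx,vy,x,y=cv2.fitLine(np.array(pts,np.float32),cv2.DIST_HUBER,0,1e-4,1e-4).ravel()
        print(k,len(pts),'normal az',57.6+90*k,'dir',np.degrees(np.arctan2(vy,vx))%90,'dist',round(float((np.array([x,y])-ctr)@nn)*1000,2),'camside',round(float((o[:2]-ctr)@nn),3))
E
python3 - <<'E'
from pad import *
c=cam('wrist'); im=snap('wrist','w11'); np.save('w11.npy',np.array([c[0],c[1],c[2],*c[3].ravel(),*c[4]]))
o=ctrl.get_obs(); print(o['ee_pos'],np.degrees(o['eef_rot']),o['time_s'],o['grip_width'],o['force'])
pad('top',cv2.imread('pics/top10.png'),cam('top'))
pad('wrist',cv2.imread('pics/w11.png'),c)
pad('wrist',cv2.imread('pics/wrist8.png'),cmload('wrist8.npy'))
E
```

```text
[0.61309041 0.14234893 0.15845062] [ 1.79935692e+02  7.75460514e-02 -3.22036727e+01] 26.05 0.05541614374006696 [-0.29476885 -0.1071981  -5.32123098]
cam [ 0.36882242 -0.06100288  0.83433871]
0 41 normal az 57.6 dir 57.624195 dist 43.96 camside -0.432
1 41 normal az 147.6 dir 57.599953 dist 43.6 camside 0.02
2 41 normal az 237.6 dir 57.947845 dist 57.48 camside 0.432
3 41 normal az 327.6 dir 58.313377 dist 49.0 camside -0.02
cam [0.65653619 0.21631322 0.32674787]
0 41 normal az 57.6 dir 57.426403 dist 48.88 camside -0.043
1 41 normal az 147.6 dir 57.750973 dist 48.32 camside -0.074
2 41 normal az 237.6 dir 57.358 dist 49.52 camside 0.043
3 41 normal az 327.6 dir 57.60013 dist 51.6 camside 0.074
cam [0.62023571 0.29379124 0.43805102]
0 41 normal az 57.6 dir 57.59994 dist 49.2 camside 0.003
1 30 normal az 147.6 dir 57.60023 dist 49.2 camside -0.002
2 28 normal az 237.6 dir 57.671318 dist 49.16 camside -0.003
3 41 normal az 327.6 dir 57.804523 dist 49.12 camside 0.002
```

Call:
jog_arm(
  increments=[
    {"delta_pos": [0.01, 0.15, 0], "dr": [0, 0, -0.005]},
    {"delta_pos": [0.01, 0.3, 0], "dr": [0, 0, -0.005]},
    {"delta_pos": [0.01, 0.45, 0], "dr": [0, 0, -0.005]},
    {"delta_pos": [0.01, 0.595, 0], "dr": [0, 0, -0.005]},
    {"delta_pos": [0.01, 0.595, -0.1], "dr": [0, 0, -0.005]},
    {"delta_pos": [0.01, 0.595, -0.22], "dr": [0, 0, -0.005]},
    {"delta_pos": [0.01, 0.595, -0.33], "dr": [0, 0, -0.005]},
    {"delta_pos": [0.01, 0.595, -0.39], "dr": [0, 0, -0.005]},
    {"delta_pos": [0.01, 0.595, -0.39], "dr": [0, 0, -0.005]},
    {"delta_pos": [0.01, 0.595, -0.39], "dr": [0, 0, -0.005]},
    {"delta_pos": [0.01, 0.595, -0.39], "dr": [0, 0, -0.005]},
  ],
)

```text
time_s: 27.15
ee_pos: [0.6172, 0.2893, 0.0638]
eef_rot: [-3.14, -0.002, -0.568]
force: [0.2, -0.0, -5.5]
grip_width: 0.0558
```

```bash
python3 - <<'E'
from pad import *
c=cam('wrist'); im=snap('wrist','w12'); np.save('w12.npy',np.array([c[0],c[1],c[2],*c[3].ravel(),*c[4]]))
o=ctrl.get_obs(); print(o['ee_pos'],np.degrees(o['eef_rot']),o['time_s'],o['grip_width'],o['force'])
pad('wrist',cv2.imread('pics/w12.png'),c)
im=cv2.imread('pics/w12.png'); cv2.imwrite('pics/w12c.png',cv2.resize(im[60:360,160:480],None,fx=2,fy=2,interpolation=2))
E
```

```text
[0.6170501  0.28935335 0.06367806] [-1.79884069e+02 -8.22486628e-02 -3.25248200e+01] 27.2 0.055601733225474737 [-0.17767497  0.1529607  -5.01001426]
cam [0.66059433 0.36075414 0.23228455]
0 41 normal az 57.6 dir 57.580925 dist 53.16 camside 0.081
1 33 normal az 147.6 dir 60.12081 dist 48.56 camside -0.0
2 few
3 33 normal az 327.6 dir 54.350292 dist 47.8 camside 0.0
```

View pics/w12c.png

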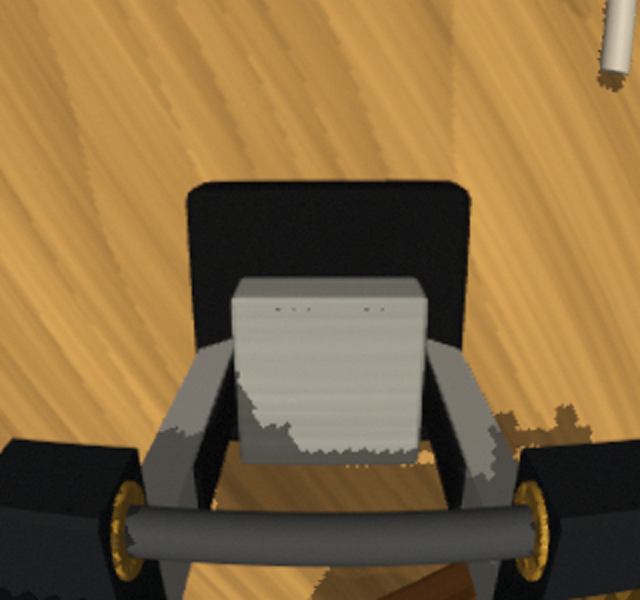

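The crop shows the block parallel to the pad. Laterally the block spans 233–427 and the pad 188–470. I'll compute the relative offset from this same view.

```bash
python3 - <<'E'
from pad import *
c=cmload('w12.npy'); N=lambda p:(np.array(p,float)+.5)/2-.5+[160,60]
ctr=np.array([.6173,.2926]); a=np.radians(57.6); u=np.array([np.cos(a),np.sin(a)]); v=np.array([np.sin(a),-np.cos(a)])
tcp=np.array([.61705,.28935])
def rep(n,p,z):
    d=w('wrist',N(p),z,c)[:,:2]-ctr; print(n,'along57.6',(d@u*1000).round(2),'along-32.4',(d@v*1000).round(2))
print('tcp',(tcp-ctr)@u*1000,(tcp-ctr)@v*1000)
rep('block front top edge',[(233,298),(330,298),(427,298)],.0696)
rep('block back top edge',[(240,461),(418,464)],.0696)
rep('pad sides L,R',[(191,230),(467,230),(194,300),(464,300)],.025)
rep('pad far bottom edge',[(250,182),(330,182),(410,182)],.0)
E
```

```text
tcp -2.8780224566263093 1.5303551023062747
block front top edge along57.6 [26.44 26.4  26.25] along-32.4 [-26.83   0.24  27.32]
block back top edge along57.6 [-27.51 -28.87] along-32.4 [-28.07  27.7 ]
pad sides L,R along57.6 [36.43 36.1  10.78 10.44] along-32.4 [-47.96  48.01 -48.51  48.39]
pad far bottom edge along57.6 [49.46 49.16 49.26] along-32.4 [-29.86   0.46  30.79]
```

Call:
jog_arm(
  increments=[
    {"delta_pos": [0.001, 0.002, -0.03], "dr": [0, 0, 0]},
    {"delta_pos": [0.001, 0.002, -0.06], "dr": [0, 0, 0]},
    {"delta_pos": [0.001, 0.002, -0.076], "dr": [0, 0, 0]},
    {"delta_pos": [0.001, 0.002, -0.082], "dr": [0, 0, 0]},
    {"delta_pos": [0.001, 0.002, -0.082], "dr": [0, 0, 0]},
    {"delta_pos": [0.001, 0.002, -0.082], "dr": [0, 0, 0]},
  ],
)

```text
time_s: 27.8
ee_pos: [0.6166, 0.2898, 0.0414]
eef_rot: [-3.141, -0.0, -0.567]
force: [1.2, -0.9, -5.0]
grip_width: 0.0556
```

Call:
jog_arm(
  increments=[
    {"delta_pos": [0, 0, -0.004], "dr": [0, 0, 0]},
    {"delta_pos": [0, 0, -0.006], "dr": [0, 0, 0]},
    {"delta_pos": [0, 0, -0.006], "dr": [0, 0, 0]},
  ],
)

```text
time_s: 28.1
ee_pos: [0.6167, 0.2898, 0.0412]
eef_rot: [-3.141, -0.0, -0.567]
force: [-5.9, -3.0, 6.2]
grip_width: 0.0554
```

Contact. I'll release, lift clear, and back off for a final look.

Call:
jog_arm(
  increments=[
    {"delta_pos": [0, 0, 0], "dr": [0, 0, 0]},
    {"delta_pos": [0, 0, 0], "dr": [0, 0, 0]},
    {"delta_pos": [0, 0, 0], "dr": [0, 0, 0]},
    {"delta_pos": [0, 0, 0], "dr": [0, 0, 0]},
    {"delta_pos": [0, 0, 0], "dr": [0, 0, 0]},
    {"delta_pos": [0, 0, 0.1], "dr": [0, 0, 0]},
    {"delta_pos": [0, 0, 0.25], "dr": [0, 0, 0]},
    {"delta_pos": [0, 0, 0.45], "dr": [0, 0, 0]},
    {"delta_pos": [0, 0, 0.65], "dr": [0, 0, 0]},
    {"delta_pos": [0, 0, 0.85], "dr": [0, 0, 0]},
    {"delta_pos": [0, 0, 1], "dr": [0, 0, 0]},
    {"delta_pos": [-0.2, -0.2, 1], "dr": [0, 0, 0]},
    {"delta_pos": [-0.2, -0.3, 1], "dr": [0, 0, 0]},
    {"delta_pos": [-0.2, -0.3, 1], "dr": [0, 0, 0]},
    {"delta_pos": [-0.2, -0.3, 1], "dr": [0, 0, 0]},
  ],
  fingers=-0.7,
)

```text
time_s: 29.6
ee_pos: [0.5666, 0.2143, 0.2906]
eef_rot: [-3.141, -0.0, -0.569]
force: [-0.2, -0.0, -0.6]
grip_width: 0.0799
```

```bash
python3 - <<'E'
from pad import *
c=cam('wrist'); im=snap('wrist','w13'); s=snap('scene','s13'); t=snap('top','t13')
o=ctrl.get_obs(); print(o['ee_pos'],o['time_s'],o['grip_width'],o['force'])
im=cv2.imread('pics/w13.png'); f,cx,cy,R,tt=c; q=R@np.array([.617,.29,.047])+tt; r=np.hypot(*q[:2]); th=np.arctan2(r,q[2]); p=(float(cx+f*th*q[0]/r),float(cy+f*th*q[1]/r)); print(p)
print('block',rect('wrist',grey(im,p),.047,c)); pad('wrist',im,c)
T=cv2.imread('pics/t13.png'); print('anvil',rect('top',grey(T,(436,229)),.09))
out=np.zeros((600,800,3),np.uint8); out[:400,:640]=im; S=cv2.imread('pics/s13.png')[150:240,150:480]; b=cv2.resize(S,None,fx=2.15,fy=2.15,interpolation=2); out[402:402+b.shape[0],:b.shape[1]]=b
cv2.imwrite('pics/m13.png',out)
E
```

```text
[0.56682721 0.2154861  0.28967709] 29.75 0.07996952264086775 [-0.48385755  0.33230714  0.32549165]
(326.91633582404666, 103.16414438525693)
block (array([0.61545068, 0.29219815]), (54.83488845825195, 55.375308990478516), 57.41838073730469)
cam [0.6103518  0.28582724 0.45894542]
0 41 normal az 57.6 dir 57.266666 dist 49.12 camside -0.009
1 41 normal az 147.6 dir 57.73241 dist 49.24 camside 0.002
2 41 normal az 237.6 dir 57.600117 dist 49.2 camside 0.009
3 41 normal az 327.6 dir 57.851685 dist 49.06 camside -0.002
anvil (array([ 0.50585785, -0.25924408]), (24.4013614654541, 93.18187713623047), 4.272070407867432)
```

View pics/m13.png

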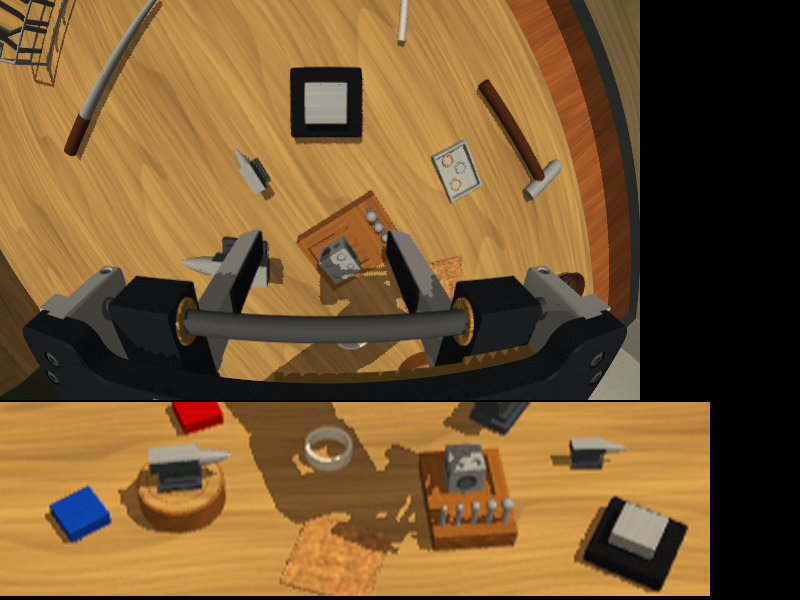

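The block is about 1.9 mm from the pad centre and about 0.2° off square. The cube is in the well and the anvil is upright on the stump. I'm handing in.

```bash
python3 -c "
from station import ctrl
print(ctrl.hand_in())"
```

```text
the job is handed in; nothing more can be done
None
```

All three tools are back on their own bases, and I handed the job in at about 30 s on the robot's clock. I parked the bench block on the cork, moved the anvil to the stump and the cube into the well, and then put the block on its pad. Each tool was lowered until the force reading showed contact before I released it.

Last checks:
- **Bench block:** about 1.9 mm from the pad centre by the wrist camera and about 0.2° off square. A same-view comparison just before release had put it within 1 mm.
- **Horn anvil:** upright in the pictures. The top view puts it about 1–2 mm from the stump centre.
- **Doming cube:** upright in the well in both final views.
- **Bystanders:** I did not touch the ring clamp, the tape roll, the dish or the look-alikes. I did not re-measure them. The last pictures show the tape roll, dish and look-alikes where they were, but the ring clamp was outside those views.
- **Disagreement:** the top and wrist cameras differed by 2–4 mm on the cube, and by more on the pad's edges. Where I could compare them, the grips agreed with the wrist camera to within about 1 mm across the jaws. Along the pads it was off by about 2 mm on the parked block. I therefore placed the block by its offset from the pad in a single wrist view.

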